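# Fetch out the set-back drawer with the pull hook

### The arm

A 6-joint arm with a two-finger parallel gripper is mounted at the origin on the work surface. World frame = base frame: x ahead of the robot, y to its left, z up, the work surface at z = 0. Lengths are in m, angles in degrees, forces in N, time in s.
With the tool pointing down it reaches from about 0.4 to 0.825 m from the base axis. Payload 7 kg.
Tool frame: the origin (TCP) lies at the centre of the arm's flange, where the gripper is bolted on; the fingertips stand 178 mm ahead of it and the grasp point (between the pads) lies 159 mm ahead of it; x points along the fingers, y is the direction in which the jaws open and shut, and the axes are right-handed (so a half turn about x gives the same grasp; the last joint's range is limited). The gripper opens to 88 mm and grips with 3 to 60 N. Pads are 19 mm wide; open, the fingers measure 130 mm over their backs; the gripper's body (78 mm by 193 mm) begins 47 mm behind the grasp point.
Start: joints at [87.668, 20.546, 0.682, 0, -70.136, -16.507], TCP at [0.218, 0.639, 0.405] pointing down, gripper open.
Joint ranges: [-176.03, 176.03], [-82.01, 121.73], [-58.28, 71.71], [-173.87, 95.51], [-174.79, -0.11], [-173.66, 173.66]. Speed limits (degrees/s): [136.94, 136.94, 172.46, 180, 180, 180].

### API

Orientations are given as [roll, pitch, yaw] about the fixed x, y, z axes, in that order (R = Rz(yaw) Ry(pitch) Rx(roll)).
In Python, from plant import ctrl gives the robot as it stands. The module is installed in compiled form; this text tells all that it offers.
- The arm moves only by the shell command python3 -m inch 'ROWS'. ROWS is JSON, one flat list of numbers, 7 for each row, row after row: the shift along the tool's x, y, z in m, then the turn, a rotation vector about the tool's x, y, z in degrees, then the finger opening in m, from 0 to 0.0876. In form: [dx, dy, dz, rx, ry, rz, hand, dx, dy, dz, rx, ry, rz, hand, ...]. A call has 1 to 20 rows; each row shifts and turns the pose as measured when the row begins, along the tool's axes as they then stand; what a row does not reach is not made up. A row lasts 1/8 s, in which the tool goes at most 62.5 mm and 10.7 degrees, less where a joint would pass 70% of its speed; a pose out of reach is approached as far as the arm can. A call with a gripper value outside its range is refused whole. The fingers move at their own pace and stop on an object; the grip force is fixed at half the most. Time passes only in rows, so rows that do not move let the fingers close. It gives the time, the measured TCP pose, the force and the opening at its end, in the units of the state.
- ctrl.get_obs(): the state, without advancing time (a new reading comes with each control period).
- ctrl.snapshot(name): name is "side" or "top" or "wrist"; returns a dict with "color" (420x560x3 uint8, red, green, blue), "depth" (420x560 float32, m along the optical axis (not along the pixel's ray), 0 where there is no reading), "K" (3x3 intrinsics, pixels), "position" and "attitude" of the camera in the world; the wrist camera has in their place "hand_eye" (4x4, takes a point from camera to tool coordinates, whose origin is the TCP and whose axes are the tool frame's). Camera axes: x right, y up, looking along -z (the intrinsics and any distortion apply to the point x, -y, -z); pixel columns grow to the right and rows downward; lengths in m; the calibration is good to about 2 mm. A picture is of the moment at which its call begins: read the wrist's pose just before it.
- ctrl.close_job(): hands the job in, once; it reports no verdict.
The state is a dict: "clock": time; "joint_pos": joint angles; "qvel": joint speeds; "tau": joint torques, N m; "tool_pos": TCP position; "orientation": TCP orientation; "force": force on the tool from outside, world axes, zero at the start; "moment": the same for the moment, N m; "opening": finger opening in m.
Only numpy, scipy, OpenCV 4.12 (cv2) and the standard library are available. Lean on these libraries where they do the work, as an engineer would, in place of code of your own. Each camera call takes 0.05 s, during which the arm holds its last target.

### The job

The drawer under the instrument shelf has a handle that sits too far back under the shelf's overhang for fingers. Take the T-handled pull hook from its rack, catch the drawer's handle with it and draw the drawer right out to its stop, then put the hook back in its rack as you found it, leaving the other things on the bench undisturbed.

Things in the scene. Friction and masses are not known exactly. Their poses are not given: they have to be found in the camera images.
- hook: The pull hook, 0.13 to 0.21 kg: black T-handle, 8 mm round steel shaft from the handle's middle along own -z; 150 mm below the handle's centre it bends square into a straight foot, 8 mm thick, ending 34 mm from the shaft's axis along own +y. Parked, it leans 40 degrees from vertical, handle up. Origin: centre of the handle.
- grip (a point): Centre of the hook's T-handle, same axes as hook. The handle is a flat-sided bar 100 mm long (own y), 20 mm thick (own x) and 26 mm high (own z); grip it across the 20 mm, fingers pointing along the shaft.
- foot (a point): Middle of the hook's foot: 150 mm down the shaft (own -z) from the handle's centre and 15 mm from the shaft's axis along own +y. Same axes as hook.
- rack: Fixed grey steel rack of the hook on a 170 x 130 mm base; origin at the middle of the base's underside. z up; +x level, the way the parked shaft slopes down (40 degrees from vertical); y along the parked handle. The shaft leans on a cross-piece 110 mm below the handle; the foot hangs free between two side arms that stand 43 mm and more from the middle.
- park (a point): Point of the rack where the T-handle's centre lies when parked, 143 mm above the bench; rack's axes. The handle's ends rest on two seats and against two backs on its lower side, 23 to 49 mm either side of the middle, up to 10 mm above the handle's centre; the middle is free on both faces for fingers. The hook lifts straight up out of the rack and is lowered straight down into it.
- park_foot (a point): Point of the rack where the middle of the foot (foot) lies when the hook is parked. Rack's axes.
- eye (a point): Centre of the opening of the drawer's upright steel bow handle, 57 mm above the bench; moves with the drawer. Opening 61 mm high, 29 mm deep from drawer front to upright bar (bar's axis 18 mm in front of this point), open to both sides (own +y, -y), so the foot goes in sideways. Axes: z up, +x into the shelf unit; the drawer comes out along -x.
- drawer: The drawer, front 172 mm wide and 96 mm high, with its bow handle of 7 mm round steel bar: 68 mm high, standing out 36 mm from the middle of the drawer front. Origin on the drawer front at bench height, below the handle's middle; axes as eye.
- ledge (a point): Middle of the lower front edge of the fixed shelf board over the drawer, 138 mm above the bench; axes as eye. Board 250 mm wide, 18 mm thick. Drawer shut, eye is 51 mm behind this edge. The space under the overhang is open in front and at the sides back to the drawer front. A straight shaft must lean about 40 to 50 degrees from vertical to bring the foot to the eye past the edge.
- slide (a joint): How far the drawer is out on its runners, m: 0 shut, 0.12 at its stop. It starts shut or up to 20 mm out, runs stiffly (about 2 to 3 N) and stays where it is left.
- meter: Bystander: hand-held multimeter, 150 x 75 x 34 mm, lying on the shelf board beside the low grey bench instrument that is fixed there (its top 211 mm above the bench). Origin at the middle of its underside.
- helper: Bystander: soldering helper, a cast base 75 x 60 mm with post, clip arms and a magnifier, about 200 mm high. Origin at the middle of its underside.
- flask: Bystander: white drinking bottle, 68 mm across, 235 mm high. Origin at the middle of its underside.
- tin: Bystander: flat hinged tin, 98 x 65 x 23 mm, lying on the bench. Origin at the middle of its underside.
There are look-alikes about, which are no part of the job. Of the things that look like the hook, the middle-sized one is meant. Leave any red look-alike of the rack alone.

How it is judged (in metres and radians):
On the way, in this order (a step that is already met when the one before it is completed fails the run):
1. the hook is lifted clear of its rack (distance between grip and park above 0.08 m), for 0.1 s.
2. the hook, caught on the handle, has drawn the drawer out to its stop (within 20 mm) (value of joint slide above 0.1 m and contact force between hook and drawer above 0.3 N).
At the end, for the whole second after the job is handed in: The drawer is out to within 20 mm of its stop (joint above 0.10 m) and the hook lies at rest in its rack, its handle's centre within 20 mm and its foot within 30 mm of their parked places (value of joint slide above 0.1 m and distance between grip and park below 0.02 m and distance between foot and park_foot below 0.03 m and linear speed of hook below 0.02 m/s); the robot touches nothing.
It fails at once if the multimeter is shifted by more than 25 mm (distance of meter from where it was at the start of the episode above 0.025 m).
It fails at once if the soldering helper is shifted by more than 25 mm or tipped (distance of helper from where it was at the start of the episode above 0.025 m or angle between helper's own z axis and vertical above 0.5 rad).
It fails at once if the bottle is shifted by more than 25 mm or tipped (distance of flask from where it was at the start of the episode above 0.025 m or angle between flask's own z axis and vertical above 0.5 rad).
It fails at once if the tin is shifted by more than 25 mm (distance of tin from where it was at the start of the episode above 0.025 m).
It also fails if it takes over 61 s, if anything falls off the work surface, if the arm or the gripper's body presses on something with over 40 N, if the wrist force passes 120 N, or if a joint passes its speed limit or range.

## Working session

There is one attempt and no reset: what is moved stays moved. The work goes in short steps, Python scripts to look and compute and a shell command to move; the robot and the scene stay as the last step left them, time stands still between calls to the robot, and variables do not carry over. Pictures are saved under pics/ and viewed, and the job is handed in when it is done.

```bash
mkdir -p pics
cat > h.py <<'E'
import numpy as np, cv2
from plant import ctrl
from scipy.spatial.transform import Rotation as R
def rpy(a): return R.from_euler('xyz',a,degrees=True).as_matrix()
def snap(n):
    o=ctrl.get_obs(); s=ctrl.snapshot(n); 
    return s,o
E
python3 - <<'E'
from h import *
o=ctrl.get_obs(); print(o)
for n in ("side","top","wrist"):
    s=ctrl.snapshot(n); print(n,[ (k,s[k]) for k in s if k not in("color","depth")])
    cv2.imwrite(f"pics/{n}0.png",s["color"][:,:,::-1]); np.savez(f"{n}0.npz",**{k:np.array(s[k]) for k in s})
E
```

```text
{'clock': 0.0, 'joint_pos': array([ 8.76679851e+01,  2.05911024e+01,  6.34867034e-01, -2.17030868e-02,
       -7.01352552e+01, -1.65079567e+01]), 'qvel': array([ 0.01019843,  0.02141111,  0.08232604,  0.03779374, -0.0083244 ,
       -0.0149853 ]), 'tau': array([ 3.05304602e-04, -5.82709908e+01,  2.93059123e+01,  6.99741080e+00,
        6.97597337e-03, -1.46000339e-04]), 'tool_pos': array([0.21789642, 0.63866161, 0.40372952]), 'orientation': array([  93.93835863,   89.90626138, -104.90900406]), 'force': array([-0.16188305,  0.13081055,  0.50516829]), 'moment': array([-0.00228964, -0.00528844,  0.06638136]), 'opening': 0.08766297944361966}
side [('K', array([[483.00904183,   0.        , 273.17324721],
       [  0.        , 483.00904183, 211.18753705],
       [  0.        ,   0.        ,   1.        ]])), ('position', array([ 0.28138409, -0.71477703,  1.00689364])), ('attitude', array([ 42.23920754,   0.19226055, -20.46726   ]))]
top [('K', array([[469.5989259 ,   0.        , 274.31981768],
       [  0.        , 469.5989259 , 211.02057065],
       [  0.        ,   0.        ,   1.        ]])), ('position', array([0.41244702, 0.05309296, 1.08708565])), ('attitude', array([  7.0171652 ,  -0.3676712 , -88.80721857]))]
wrist [('K', array([[372.68441637,   0.        , 279.96414487],
       [  0.        , 372.68441637, 219.48217857],
       [  0.        ,   0.        ,   1.        ]])), ('hand_eye', array([[ 6.03206541e-04,  2.55650714e-01, -9.66769025e-01,
         2.09940244e-02],
       [ 9.99999690e-01,  3.35619157e-04,  7.12691049e-04,
        -3.99844153e-04],
       [ 5.06666181e-04, -9.66769155e-01, -2.55650432e-01,
        -6.82130703e-02],
       [ 0.00000000e+00,  0.00000000e+00,  0.00000000e+00,
         1.00000000e+00]]))]
```

View pics/side0.png

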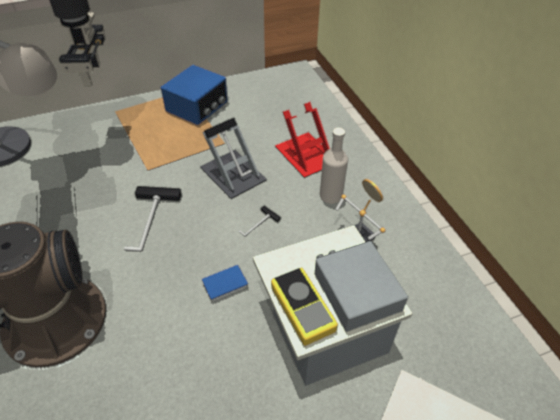

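View pics/top0.png

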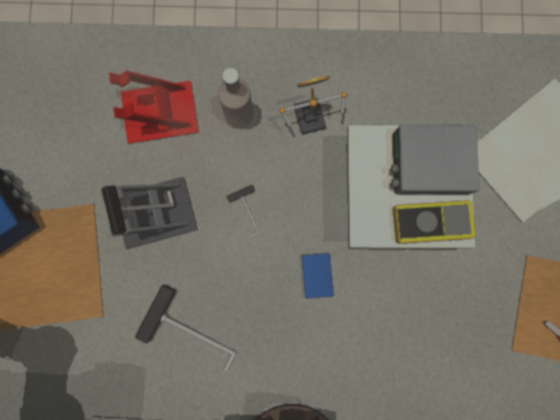

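View pics/wrist0.png

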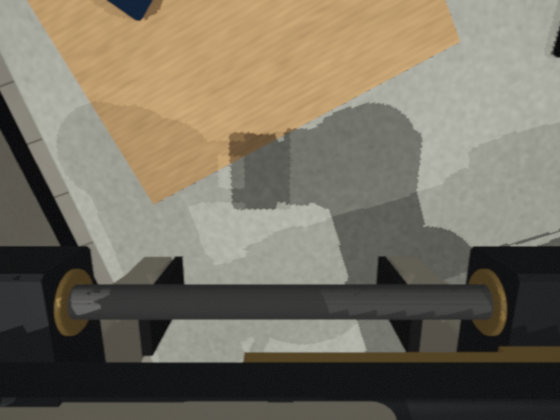

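```bash
cat >> h.py <<'E'
def load(n):
    return dict(np.load(n+".npz"))
def world(s,u,v,d=None):
    K=s["K"]; 
    if d is None: d=s["depth"][int(round(v)),int(round(u))]
    c=np.array([(u-K[0,2])/K[0,0]*d,-(v-K[1,2])/K[1,1]*d,-d])
    return np.array(s["position"])+rpy(s["attitude"])@c
def cloud(s):
    K=s["K"]; d=s["depth"]; v,u=np.mgrid[0:d.shape[0],0:d.shape[1]]
    c=np.stack([(u-K[0,2])/K[0,0]*d,-(v-K[1,2])/K[1,1]*d,-d],-1)
    return c@rpy(s["attitude"]).T+np.array(s["position"])
def proj(s,p):
    c=rpy(s["attitude"]).T@(np.array(p)-np.array(s["position"])); K=s["K"]
    return K[0,0]*c[0]/-c[2]+K[0,2], K[1,1]*-c[1]/-c[2]+K[1,2]
def crop(s,x0,y0,x1,y1,f,name):
    im=s["color"][y0:y1,x0:x1,::-1]
    cv2.imwrite("pics/"+name,cv2.resize(im,None,fx=f,fy=f,interpolation=cv2.INTER_CUBIC))
E
python3 - <<'E'
from h import *
s=load("top0"); 
crop(s,90,170,210,260,6,"topA.png"); crop(s,310,110,490,260,4,"topB.png")
t=load("side0"); crop(t,190,110,280,200,6,"sideA.png"); crop(t,240,180,420,390,2.8,"sideB.png") if 0 else crop(t,240,180,420,390,2,"sideB.png")
for n,s in(("top",s),("side",t)):
    print(n)
P=cloud(s:=load("top0"))
for (u,v) in [(30,30),(270,200),(355,130),(355,240),(318,275),(115,210),(310,118),(237,100),(430,160),(427,222)]: print((u,v),P[v,u].round(4))
E
```

```text
top
side
(30, 30) [0.9775 0.6532 0.0018]
(270, 200) [0.5718 0.0595 0.0019]
(355, 130) [ 0.6981 -0.1122  0.154 ]
(355, 240) [ 0.4727 -0.112   0.1549]
(318, 275) [ 0.4008 -0.0524  0.0203]
(115, 210) [0.523  0.3689 0.1507]
(310, 118) [ 0.7613 -0.0292  0.0333]
(237, 100) [0.7529 0.1304 0.163 ]
(430, 160) [ 0.6249 -0.2453  0.2112]
(427, 222) [ 0.5073 -0.242   0.1973]
```

View pics/topA.png

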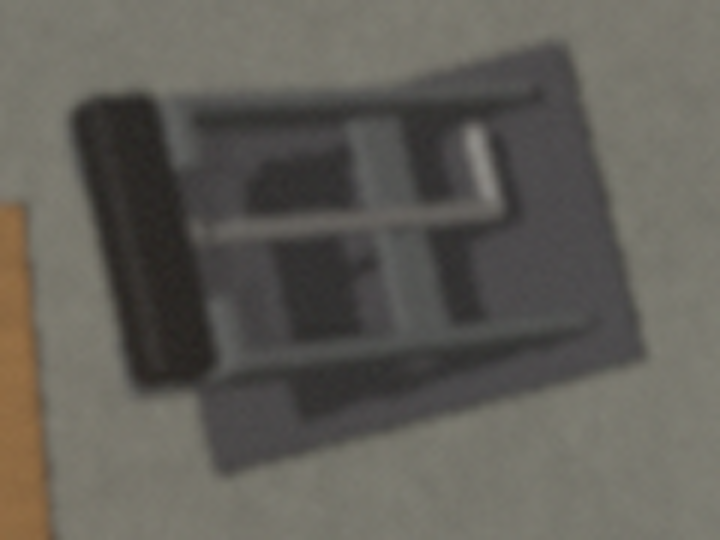

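View pics/topB.png

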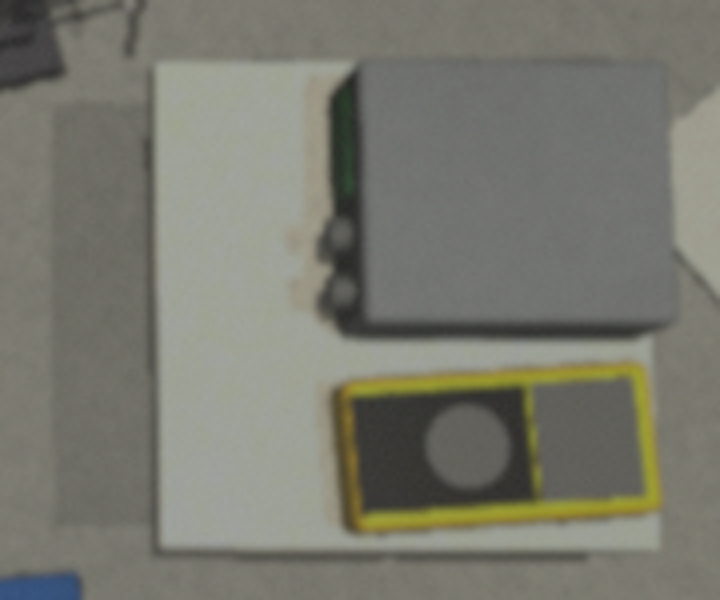

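View pics/sideA.png

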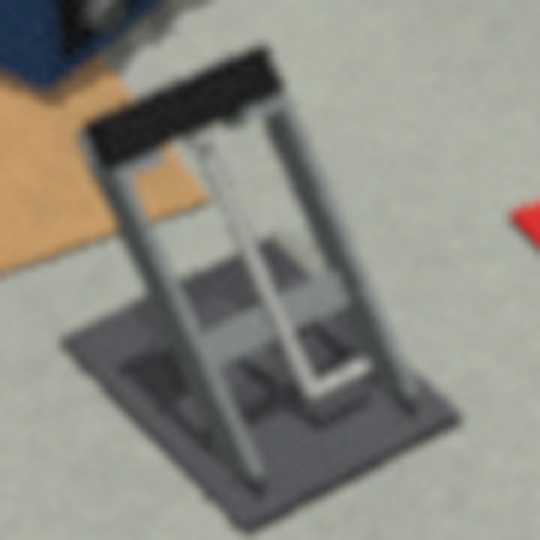

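Run:
```python
from h import *
for n,b in(("top0",(95,170,210,260)),("side0",(190,110,280,200))):
    s=load(n);P=cloud(s);C=s["color"].astype(int)
    x0,y0,x1,y1=b
    p=P[y0:y1,x0:x1].reshape(-1,3);c=C[y0:y1,x0:x1].reshape(-1,3)
    m=(c.max(1)<60)&(p[:,2]>0.125)&(p[:,2]<0.19)&(p[:,0]<.6)&(p[:,1]<.42)&(p[:,1]>.32)
    q=p[m];print(n,m.sum(),"min",q.min(0),"max",q.max(0),"mean",q.mean(0))
    xy=q[:,:2]-q[:,:2].mean(0);w,v=np.linalg.eigh(xy.T@xy);d=v[:,1]*np.sign(v[0,1]);a=xy@d
    print("axis",d,np.degrees(np.arctan2(d[1],d[0])),"ext",np.percentile(a,[1,99]), "mid",q[:,:2].mean(0)+d*np.mean(np.percentile(a,[1,99])))
    # base outline
    m=(p[:,2]>0.004)&(p[:,2]<0.014)
    q=p[m];
    if len(q)>30:
        r=cv2.minAreaRect(q[:,:2].astype(np.float32));print("base",r,q[:,2].mean(),len(q))
# base pixel corners top view (crop/6+offset)
s=load("top0")
for z in (0.004,0.008):
  for (u,v) in [(565,38),(645,357),(222,473)]:
    u=90+u/6;v=170+v/6
    K=s["K"];r=rpy(s["attitude"])@np.array([(u-K[0,2])/K[0,0],-(v-K[1,2])/K[1,1],-1]);o=np.array(s["position"])
    print(z,(o+r*(z-o[2])/r[2]).round(4))
# shelf board, foot pixels
P=cloud(s)
for cu,cv in [(485,190),(472,130),(490,210),(400,215),(240,232),(90,150),(140,230),(180,340)]:
    u=int(round(90+cu/6));v=int(round(170+cv/6));print((cu,cv),P[v,u].round(4))
# board edges
m=(abs(P[:,:,2]-0.156)<0.006)
m[:, :300]=0
ys,xs=np.nonzero(m);q=P[m];r=cv2.minAreaRect(q[:,:2].astype(np.float32));print("board",r,cv2.boxPoints(r))
```

```text
top0 667 min [0.47662156 0.33871092 0.12509545] max [0.57267268 0.39617447 0.16126368] mean [0.52323566 0.37076024 0.15110444]
axis [0.95788456 0.28715356] 16.68762050816391 ext [-0.04757997  0.04763549] mid [0.52326225 0.37076821]
base ((0.5336425304412842, 0.331601619720459), (0.20686113834381104, 0.26431798934936523), 3.6278553009033203) 0.007636147161033553 2721
side0 238 min [0.4751696  0.34565081 0.13510173] max [0.56899185 0.38690985 0.16283525] mean [0.52080038 0.36647451 0.15170654]
axis [0.95964158 0.28122595] 16.333387159173444 ext [-0.04457642  0.04970127] mid [0.52325939 0.36719513]
base ((0.5645726323127747, 0.4283258020877838), (0.42832571268081665, 0.29944658279418945), 69.14740753173828) 0.007641206548938407 2442
0.004 [0.6232 0.2617 0.004 ]
0.004 [0.499  0.2255 0.004 ]
0.004 [0.4511 0.3853 0.004 ]
0.008 [0.6224 0.261  0.008 ]
0.008 [0.4987 0.2248 0.008 ]
0.008 [0.451  0.3841 0.008 ]
(485, 190) [0.5582 0.2838 0.0306]
(472, 130) [0.5809 0.2893 0.0312]
(490, 210) [0.5512 0.2811 0.0314]
(400, 215) [0.5443 0.3073 0.0621]
(240, 232) [0.5297 0.3493 0.1171]
(90, 150) [0.5526 0.3902 0.1528]
(140, 230) [0.5266 0.3722 0.1537]
(180, 340) [0.4889 0.3565 0.1518]
board ((0.6292879581451416, -0.18875977396965027), (0.415028840303421, 0.2675415277481079), 17.438608169555664) [[ 0.3912223  -0.123326  ]
 [ 0.47140008 -0.3785709 ]
 [ 0.8673536  -0.25419354]
 [ 0.78717583  0.00105137]]
```

View pics/sideB.png

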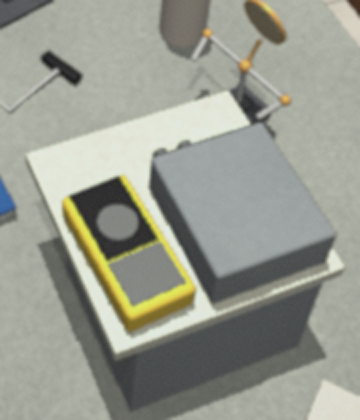

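```bash
cat >> h.py <<'E'
np.set_printoptions(suppress=True,precision=4)
def cur():
    o=ctrl.get_obs(); return np.array(o["tool_pos"]),rpy(o["orientation"]),o
def plan(p,Rt,vmax=0.05,wmax=9.0,n=None,start=None,show=True):
    if start is None: p0,R0,_=cur()
    else: p0,R0=start
    rv=R.from_matrix(R0.T@Rt).as_rotvec(degrees=True); tt=R0.T@(np.array(p)-p0)
    if n is None: n=int(max(1,np.ceil(np.linalg.norm(tt)/vmax),np.ceil(np.linalg.norm(rv)/wmax)))
    R1=R.from_rotvec(rv/n,degrees=True).as_matrix()
    S=sum(np.linalg.matrix_power(R1,k) for k in range(n)); t1=np.linalg.solve(S,tt)
    print("n",n,"row",np.round(t1,4),np.round(rv/n,2),"total",tt,rv)
    if show:
        q,Q=p0.copy(),R0.copy()
        for k in range(n):
            q=q+Q@t1;Q=Q@R1
            if k%3==2 or k==n-1: print("   ",k+1,"tcp",q.round(3),"grasp",(q+Q[:,0]*.159).round(3),"dir",Q[:,0].round(2))
def hookR(lean,yaw): # hook axes in world; rack x at yaw deg; lean deg
    l=np.radians(lean)
    M=np.array([[np.cos(l),0,-np.sin(l)],[0,1,0],[np.sin(l),0,np.cos(l)]])
    return R.from_euler('z',yaw,degrees=True).as_matrix()@M
def toolR(H,s=1): # s=1: tool y=+hook x
    return np.stack([-H[:,2],s*H[:,0],-s*H[:,1]],1)
E
python3 - <<'E'
from h import *
p,Rc,o=cur(); print(p);print(Rc)
for s in(1,-1):
    T=toolR(hookR(60,-90),s); print(s,R.from_matrix(Rc.T@T).as_rotvec(degrees=True))
    T=toolR(hookR(40,-73.5),s); print(s,R.from_matrix(Rc.T@T).as_rotvec(degrees=True))
s=load("top0");K=s["K"]
def ray(u,v,z):
    r=rpy(s["attitude"])@np.array([(u-K[0,2])/K[0,0],-(v-K[1,2])/K[1,1],-1]);o=np.array(s["position"]);return o+r*(z-o[2])/r[2]
for (u,v) in [(153,62),(157,550),(660,550)]: print(ray(310+u/4,110+v/4,0.156))
E
```

```text
[0.2179 0.6387 0.404 ]
[[-0.0003 -0.323  -0.9464]
 [-0.0012 -0.9464  0.323 ]
 [-1.      0.0012 -0.0002]]
1 [-17.0817   9.8658  59.3657]
1 [-33.873   12.3434  38.6313]
-1 [141.3336  81.4796 -13.5409]
-1 [137.2164  49.8424 -15.9256]
[ 0.7067 -0.098   0.156 ]
[ 0.4576 -0.1004  0.156 ]
[ 0.4628 -0.3501  0.156 ]
```

Run:
```python
from h import *
H=hookR(40,-73.5);T=toolR(H);g=np.array([.5235,.371,.143])
plan(g-T[:,0]*(.159+.12),T)
```

```text
n 6 row [ 0.013   0.01   -0.0436] [-5.65  2.06  6.44] total [ 0.0473  0.0083 -0.2719] [-33.873   12.3434  38.6313]
    3 tcp [0.338 0.576 0.372] grasp [0.345 0.521 0.223] dir [ 0.04 -0.34 -0.94]
    6 tcp [0.473 0.543 0.357] grasp [0.502 0.445 0.235] dir [ 0.18 -0.62 -0.77]
```

```bash
python3 -m inch '[0.012,0.01,-0.0436,-5.65,2.06,6.44,0.0876, 0.012,0.01,-0.0436,-5.65,2.06,6.44,0.0876, 0.013,0.01,-0.0436,-5.65,2.06,6.44,0.0876, 0.013,0.01,-0.0436,-5.65,2.06,6.44,0.0876, 0.013,0.01,-0.0436,-5.65,2.06,6.44,0.0876, 0.013,0.01,-0.0436,-5.65,2.06,6.44,0.0876, 0,0,0,0,0,0,0.0876]'
python3 - <<'E'
from h import *
H=hookR(40,-73.5);T=toolR(H);g=np.array([.5235,.371,.143])
plan(g-T[:,0]*(.159+.12),T)
E
```

```text
clock: 1.02
tool_pos: [0.48, 0.5426, 0.3555]
orientation: [88.8, 48.7, -73.2]
force: [0.2, -0.3, -0.1]
opening: 0.0876
n 1 row [-0.0025 -0.0012  0.007 ] [ 1.43 -0.17 -1.32] total [-0.0025 -0.0012  0.007 ] [ 1.4257 -0.1728 -1.3202]
    1 tcp [0.473 0.543 0.357] grasp [0.502 0.445 0.235] dir [ 0.18 -0.62 -0.77]
```

```bash
cat >> h.py <<'E'
def wsnap(name):
    p,Rc,o=cur(); s=ctrl.snapshot("wrist"); he=np.array(s["hand_eye"])
    W=np.eye(4);W[:3,:3]=Rc;W[:3,3]=p; W=W@he
    d=dict(color=s["color"],depth=s["depth"],K=s["K"],position=W[:3,3],attitude=R.from_matrix(W[:3,:3]).as_euler('xyz',degrees=True))
    np.savez(name+".npz",**d); cv2.imwrite(f"pics/{name}.png",cv2.resize(s["color"][:,:,::-1],(784,588),interpolation=cv2.INTER_CUBIC)); return d
E
python3 - <<'E'
from h import *
wsnap("w1")
E
```

```text
(no output)
```

View pics/w1.png

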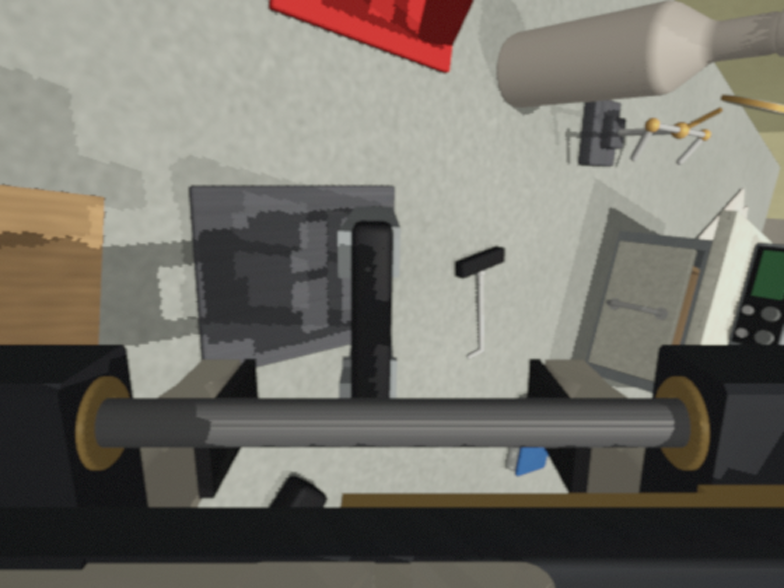

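Run:
```python
from h import *
s=load("w1");P=cloud(s);C=s["color"].astype(int)
v,u=np.mgrid[0:420,0:560]
m=(C.max(2)<60)&(u>240)&(u<290)&(v>150)&(v<283)&(P[:,:,2]>.12)
q=P[m];print(m.sum(),q.mean(0),q.min(0),q.max(0))
H=hookR(40,-73.5);l=(q-np.array([.5235,.371,.143]))@H
print("hook-frame pct",np.percentile(l,[1,5,50,95,99],axis=0))
d=q[:,:2]-q[:,:2].mean(0);w,V=np.linalg.eigh(d.T@d);print(np.degrees(np.arctan2(V[1,1],V[0,1])))
# handle end in + y
for uv in [(352,222),(390,222),(371,222),(371,300),(371,390),(352,390),(390,390)]:
    a,b=int(uv[0]/1.4),int(uv[1]/1.4);print(uv,P[b,a],C[b,a])
print("drawer")
for uv in [(612,307),(625,305),(640,310),(655,312),(665,313),(640,270),(650,350),(600,350),(632,240),(690,260),(706,260),(560,300)]:
    a,b=int(uv[0]/1.4),int(uv[1]/1.4);print(uv,P[b,a],C[b,a])
crop(s,400,140,510,290,5,"w1d.png")
```

```text
3489 [0.531  0.3871 0.1517] [0.4859 0.3622 0.1218] [0.5766 0.5511 0.3386]
hook-frame pct [[-0.0138 -0.0321  0.0046]
 [-0.013  -0.0282  0.0126]
 [-0.0045  0.0123  0.0148]
 [ 0.0039  0.0493  0.016 ]
 [ 0.0047  0.0517  0.0166]]
-160.80697035882102
(352, 222) [0.5728 0.3746 0.1048] [70 73 72]
(390, 222) [0.5783 0.3561 0.1145] [65 68 67]
(371, 222) [0.5722 0.3884 0.1384] [32 32 33]
(371, 300) [0.5354 0.3875 0.1512] [26 26 27]
(371, 390) [0.4916 0.3745 0.1522] [22 22 23]
(352, 390) [0.4887 0.38   0.1441] [43 45 45]
(390, 390) [0.4876 0.3478 0.1382] [100 102 102]
drawer
(612, 307) [ 0.5788 -0.1464  0.0238] [104 104 100]
(625, 305) [ 0.5841 -0.1133  0.0534] [106 105 101]
(640, 310) [ 0.581  -0.1114  0.0745] [105 105 100]
(655, 312) [ 0.5835 -0.1248  0.0859] [117 117 113]
(665, 313) [ 0.5858 -0.1477  0.0909] [108 107 103]
(640, 270) [ 0.635  -0.1478  0.0461] [125 124 113]
(650, 350) [ 0.5348 -0.1492  0.0846] [120 119 109]
(600, 350) [ 0.5174 -0.1514  0.0204] [128 128 116]
(632, 240) [ 0.6745 -0.1608  0.0192] [83 85 83]
(690, 260) [ 0.6559 -0.1469  0.1014] [125 126 114]
(706, 260) [ 0.6611 -0.1632  0.1146] [87 89 87]
(560, 300) [ 0.5699 -0.0559 -0.0023] [179 180 170]
```

View pics/w1d.png

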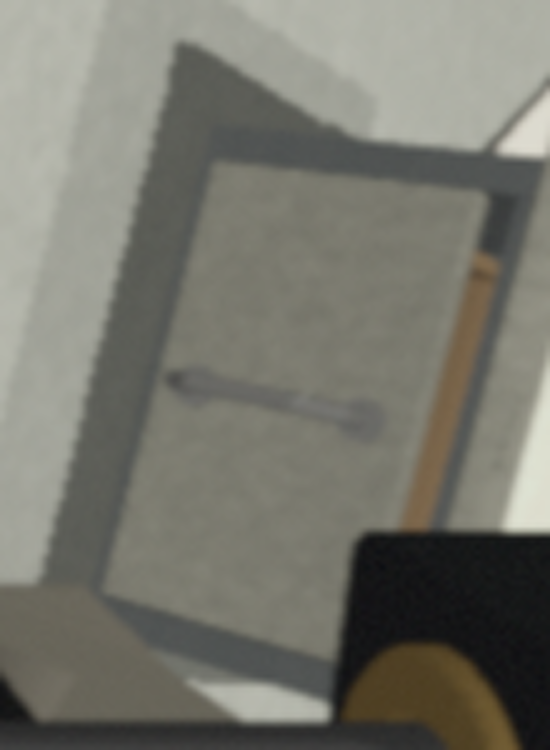

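Run:
```python
from h import *
s=load("w1");P=cloud(s);C=s["color"].astype(int)
v,u=np.mgrid[0:420,0:560]
m=(C.max(2)<45)&(u>245)&(u<285)&(v>162)&(v<280)&(P[:,:,2]>.12)&(P[:,:,2]<.2)
q=P[m];H=hookR(40,-73.5);g0=np.array([.5236,.3758,.1415]);l=(q-g0)@H
l=l[(l[:,2]>.008)]
a=np.polyfit(l[:,1],l[:,0],1);b=np.polyfit(l[:,1],l[:,2],1);c=np.polyfit(l[:,0],l[:,2],1);print("slopes deg: x/y",np.degrees(a),"z/y",np.degrees(b),"z/x",np.degrees(c))
for lo in np.arange(-.03,.05,.01):
    k=l[(l[:,1]>lo)&(l[:,1]<lo+.01)]; print(round(lo,3),len(k),np.percentile(k[:,0],[2,50,98]),np.median(k[:,2]))
T=toolR(H)
plan(g0-T[:,0]*(.159+.07),T)
```

```text
slopes deg: x/y [-1.709  -0.0848] z/y [0.039  0.7445] z/x [-0.4414  0.744 ]
-0.03 270 [-0.009  -0.002   0.0083] 0.013099212755765987
-0.02 265 [-0.009  -0.0028  0.0089] 0.013010584938713344
-0.01 354 [-0.0084 -0.0002  0.0087] 0.01298769771569477
0.0 401 [-0.0092 -0.0003  0.009 ] 0.013108401753322143
0.01 324 [-0.0085 -0.0012  0.0088] 0.013173112520595545
0.02 243 [-0.0086 -0.0033  0.0085] 0.013066720861812311
0.03 249 [-0.0086 -0.0034  0.0083] 0.013243959920379765
0.04 153 [-0.0087 -0.0054  0.0081] 0.012781528577585312
n 1 row [ 0.0469 -0.0067  0.0047] [ 1.36 -0.23 -1.17] total [ 0.0469 -0.0067  0.0047] [ 1.3582 -0.2283 -1.1678]
    1 tcp [0.482 0.517 0.317] grasp [0.511 0.419 0.195] dir [ 0.18 -0.62 -0.77]
```

```bash
python3 -m inch '[0.024,-0.0035,0.0025,0.7,-0.1,-0.6,0.0876, 0.024,-0.0035,0.0025,0.7,-0.1,-0.6,0.0876, 0,0,0,0,0,0,0.0876]'
python3 - <<'E'
from h import *
s=wsnap("w2")
H=hookR(40,-73.5);T=toolR(H);g0=np.array([.5236,.3758,.1415])
P=cloud(s);C=s["color"].astype(int);v,u=np.mgrid[0:420,0:560]
l=(P-g0)@H
m=(C.max(2)<45)&(abs(l[...,0])<.03)&(abs(l[...,1])<.06)&(abs(l[...,2]-.013)<.006)
print(m.sum(),np.percentile(l[m],[2,50,98],axis=0))
plan(g0-T[:,0]*.159,T)
E
```

```text
clock: 1.45
tool_pos: [0.4797, 0.5174, 0.3162]
orientation: [90.4, 50.3, -73.3]
force: [-0.4, 0.4, 0.9]
opening: 0.0876
3648 [[-0.0089 -0.0449  0.0106]
 [-0.0009  0.0089  0.013 ]
 [ 0.0088  0.0494  0.0144]]
n 2 row [ 0.0358  0.0007 -0.0007] [-0.11 -0.12  0.2 ] total [ 0.0716  0.0016 -0.0012] [-0.2105 -0.2406  0.4019]
    2 tcp [0.495 0.474 0.263] grasp [0.524 0.376 0.142] dir [ 0.18 -0.62 -0.77]
```

View pics/w2.png

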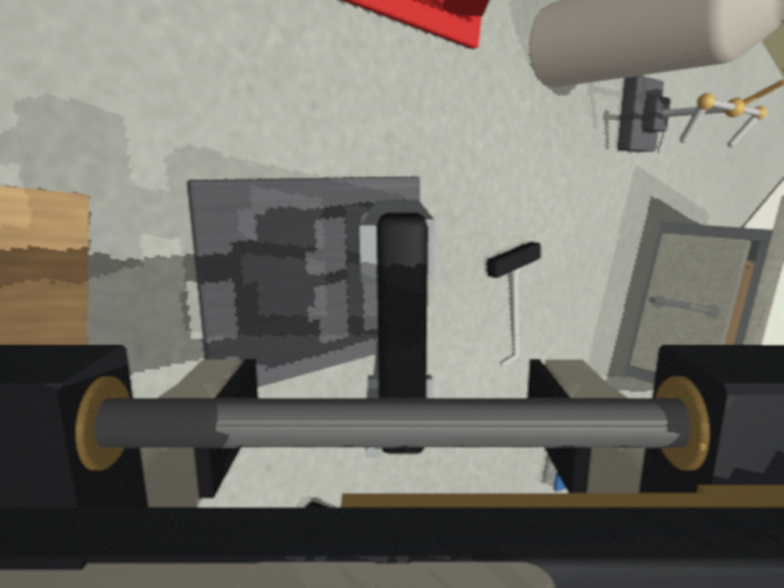

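```bash
python3 -m inch '[0.024,0.0005,-0.0004,0,0,0.2,0.0876, 0.024,0.0005,-0.0004,0,0,0.2,0.0876, 0.0235,0.0005,-0.0004,0,0,0,0.0876, 0,0,0,0,0,0,0.0876]'
python3 - <<'E'
from h import *
H=hookR(40,-73.5);T=toolR(H);g0=np.array([.5236,.3758,.1415])
plan(g0-T[:,0]*.159,T); print(ctrl.get_obs()["force"])
E
```

```text
clock: 2.0
tool_pos: [0.4937, 0.4782, 0.2689]
orientation: [91.2, 50.4, -72.3]
force: [-0.5, 2.0, 0.1]
opening: 0.0877
n 1 row [ 0.0071 -0.0001  0.0005] [-0.28 -0.78  0.4 ] total [ 0.0071 -0.0001  0.0005] [-0.2829 -0.7847  0.4025]
    1 tcp [0.495 0.474 0.263] grasp [0.524 0.376 0.141] dir [ 0.18 -0.62 -0.77]
[-0.512   2.0104  0.1274]
```

```bash
python3 -m inch '[0.0065,0,0.0005,-0.3,-0.8,0.4,0.0876, 0,0,0,0,0,0,0.0876]'
python3 - <<'E'
from h import *
H=hookR(40,-73.5);T=toolR(H);g0=np.array([.5236,.3758,.1415])
plan(g0-T[:,0]*.159,T); print(ctrl.get_obs()["force"])
s=wsnap("w3")
E
```

```text
clock: 2.25
tool_pos: [0.4942, 0.4762, 0.2662]
orientation: [90.2, 50.1, -73.3]
force: [0.4, -0.4, -0.1]
opening: 0.0875
n 1 row [ 0.0038 -0.      0.0003] [ 0.01 -0.14  0.12] total [ 0.0038 -0.      0.0003] [ 0.0064 -0.1358  0.1234]
    1 tcp [0.495 0.474 0.263] grasp [0.524 0.376 0.141] dir [ 0.18 -0.62 -0.77]
[ 0.3609 -0.3678 -0.1339]
```

View pics/w3.png

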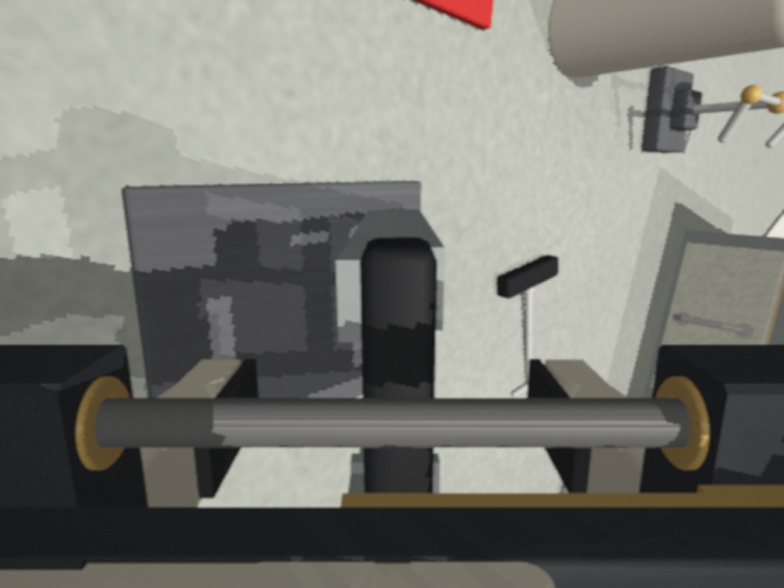

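```bash
python3 -m inch '[0.005,0,0.0003,0,-0.1,0.1,0.0876, 0,0,0,0,0,0,0.0876, 0,0,0,0,0,0,0.0, 0,0,0,0,0,0,0.0, 0,0,0,0,0,0,0.0, 0,0,0,0,0,0,0.0, 0,0,0,0,0,0,0.0, 0,0,0,0,0,0,0.0]'
python3 - <<'E'
from h import *
H=hookR(40,-73.5);T=toolR(H);g0=np.array([.5236,.3758,.1415])
plan(g0-T[:,0]*.159,T); print(ctrl.get_obs()["force"])
E
```

```text
clock: 3.3
tool_pos: [0.4949, 0.4739, 0.2633]
orientation: [90.2, 50.1, -73.2]
force: [0.1, 0.5, -0.2]
opening: 0.0331
n 1 row [0.0001 0.     0.0004] [-0.02 -0.16  0.1 ] total [0.0001 0.     0.0004] [-0.018  -0.1634  0.0968]
    1 tcp [0.495 0.474 0.263] grasp [0.524 0.376 0.141] dir [ 0.18 -0.62 -0.77]
[ 0.0754  0.4599 -0.2427]
```

```bash
python3 -m inch '[0,0,0,0,0,0,0.0, 0,0,0,0,0,0,0.0, 0,0,0,0,0,0,0.0, 0,0,0,0,0,0,0.0]'; python3 -m inch '[0,0,0,0,0,0,0.0, 0,0,0,0,0,0,0.0]'
python3 - <<'E'
from h import *
p,Rc,o=cur()
print(p,o["force"],"up100 in tool",Rc.T@np.array([0,0,.1]))
E
```

```text
clock: 3.8
tool_pos: [0.4953, 0.4729, 0.2642]
orientation: [90.2, 49.9, -73.3]
force: [0.4, -1.0, 1.2]
opening: 0.0198
clock: 4.05
tool_pos: [0.4953, 0.4729, 0.2642]
orientation: [90.2, 49.9, -73.3]
force: [0.4, -1.2, 1.7]
opening: 0.0198
[0.4953 0.4729 0.2642] [ 0.3511 -1.2145  1.6744] up100 in tool [-0.0765  0.0644 -0.0002]
```

```bash
python3 - <<'E'
from h import *
p,Rc,o=cur(); np.savez("park.npz",p=p,R=Rc)
E
python3 -m inch '[-0.0115,0.0097,0,0,0,0,0, -0.023,0.0193,0,0,0,0,0, -0.023,0.0193,0,0,0,0,0, -0.023,0.0193,0,0,0,0,0, -0.023,0.0193,0,0,0,0,0, -0.023,0.0193,0,0,0,0,0, -0.0115,0.0097,0,0,0,0,0, 0,0,0,0,0,0,0]'
python3 - <<'E'
from h import *
d=np.load("park.npz");p,Rc,o=cur();print(p-d["p"],o["force"])
s=wsnap("w4")
for n in("top","side"):
    t=ctrl.snapshot(n); np.savez(n+"1.npz",**{k:np.array(t[k]) for k in t}); cv2.imwrite(f"pics/{n}1.png",t["color"][:,:,::-1])
E
```

```text
clock: 5.05
tool_pos: [0.4939, 0.4736, 0.4533]
orientation: [90.2, 50.4, -73.2]
force: [0.2, -0.0, -2.2]
opening: 0.0195
[-0.0014  0.0007  0.1891] [ 0.1776 -0.0493 -2.2053]
```

View pics/side1.png

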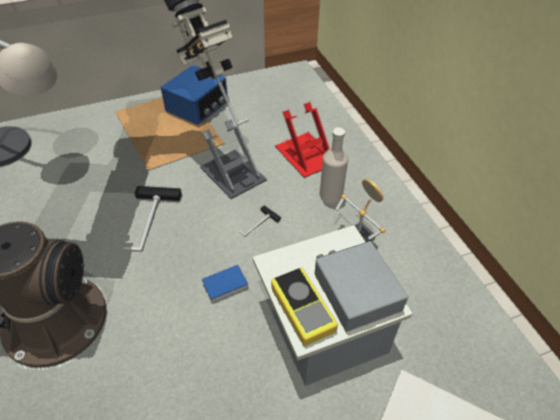

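View pics/w4.png

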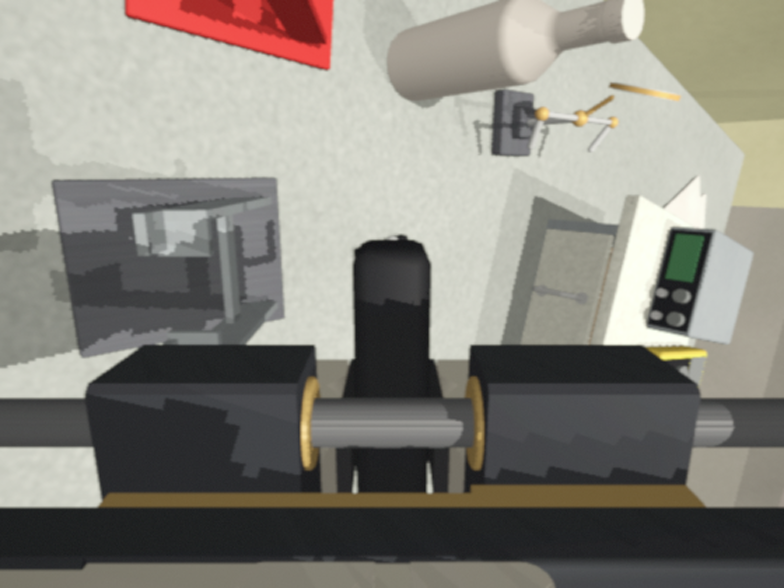

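```bash
cat >> h.py <<'E'
def hookpts(p,Rc): # assume ideal grasp: tool y=hook x, tool x=-hook z, tool z=-hook y
    g=p+Rc[:,0]*.159; H=np.stack([Rc[:,1],-Rc[:,2],-Rc[:,0]],1)
    L=dict(g=(0,0,0),he1=(0,.05,0),he2=(0,-.05,0),bend=(0,0,-.15),foot=(0,.015,-.15),tip=(0,.034,-.15))
    return {k:g+H@np.array(v) for k,v in L.items()}
def overlay(s,pts,x0,y0,x1,y1,f,name):
    im=cv2.resize(s["color"][y0:y1,x0:x1,::-1],None,fx=f,fy=f,interpolation=cv2.INTER_CUBIC)
    for k,q in pts.items():
        u,v=proj(s,q); cv2.circle(im,(int((u+.5-x0)*f),int((v+.5-y0)*f)),3,(0,0,255),1)
        print(k,q.round(4),(round((u-x0)*f),round((v-y0)*f)))
    cv2.imwrite("pics/"+name,im)
E
python3 - <<'E'
from h import *
p,Rc,o=cur();h=hookpts(p,Rc)
overlay(load("side1"),h,180,50,280,150,6,"side1h.png")
overlay(load("top1"),h,20,150,180,260,5,"top1h.png")
E
```

```text
g [0.5229 0.3759 0.3288] (204, 123)
he1 [0.5708 0.3902 0.3288] (301, 85)
he2 [0.475  0.3616 0.3288] (103, 162)
bend [0.5503 0.2839 0.2136] (345, 449)
foot [0.5647 0.2882 0.2136] (373, 436)
tip [0.5829 0.2936 0.2136] (408, 420)
g [0.5229 0.3759 0.3288] (273, 232)
he1 [0.5708 0.3902 0.3288] (240, 87)
he2 [0.475  0.3616 0.3288] (306, 379)
bend [0.5503 0.2839 0.2136] (651, 212)
foot [0.5647 0.2882 0.2136] (641, 174)
tip [0.5829 0.2936 0.2136] (630, 126)
```

View pics/side1h.png

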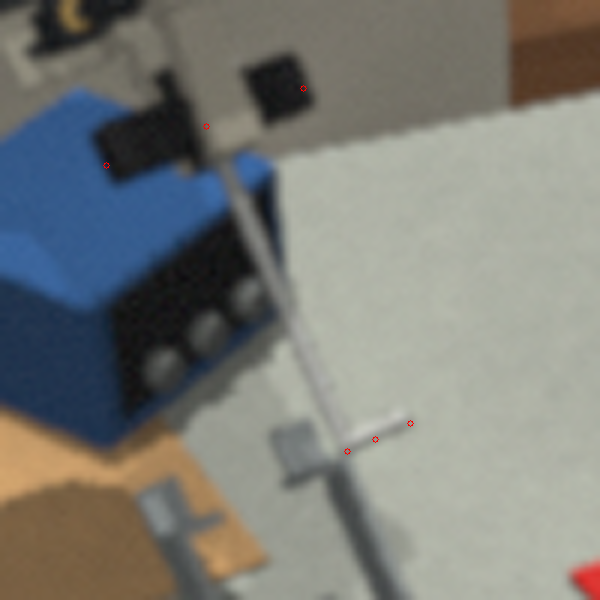

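View pics/top1h.png

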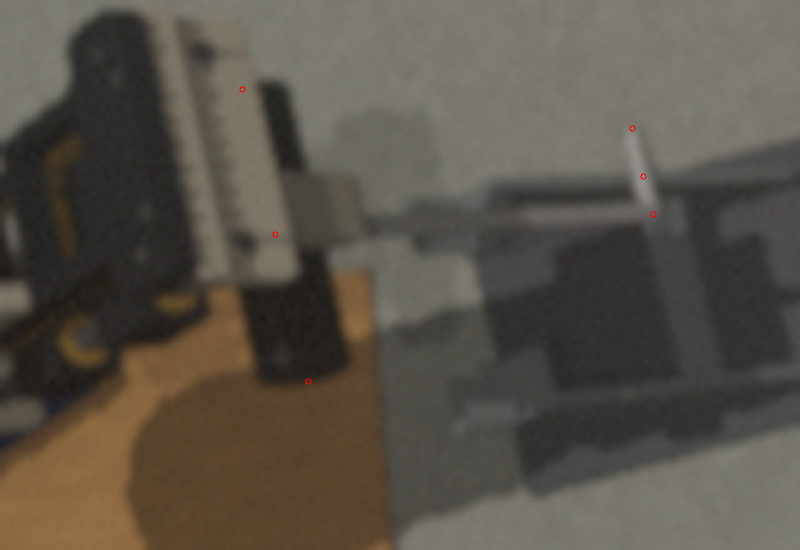

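Run:
```python
from h import *
for n in("w1","w2","w4"):
    s=load(n);P=cloud(s)
    m=(P[...,0]>.505)&(P[...,0]<.66)&(P[...,2]>.02)&(P[...,2]<.09)&(P[...,1]<-.135)&(P[...,1]>-.158)
    q=P[m];A=np.c_[q[:,0]-.58,q[:,2]-.057,np.ones(len(q))]
    for _ in range(4):
        c,*_r=np.linalg.lstsq(A,q[:,1],rcond=None);r=q[:,1]-A@c;k=abs(r)<.004;q=q[k];A=A[k]
    m2=(P[...,0]>.56)&(P[...,0]<.61)&(P[...,2]>.03)&(P[...,2]<.095)&(P[...,1]>-.124)&(P[...,1]<-.10)
    b=P[m2]; print(n,len(q),"y at bar",c[2],"yaw deg",np.degrees(np.arctan(c[0])),"tilt",np.degrees(np.arctan(c[1])),"bar",len(b),np.median(b,0),b.min(0),b.max(0))
    m3=(P[...,2]>.148)&(P[...,2]<.162)&(P[...,1]>-.13)&(P[...,1]<-.08)&(P[...,0]>.45)&(P[...,0]<.72)
    if m3.any():
        e=P[m3]; print("   board pts",len(e), "ymax",np.percentile(e[:,1],[90,98,100]),e[:,2].mean())
```

```text
w1 3134 y at bar -0.14870974792302957 yaw deg 0.827597690249163 tilt -0.20332449609679737 bar 127 [ 0.5828 -0.114   0.062 ] [ 0.5795 -0.124   0.0327] [ 0.5863 -0.1107  0.086 ]
   board pts 1039 ymax [-0.0956 -0.0944 -0.0931] 0.15253618978109768
w2 3251 y at bar -0.14877989891794152 yaw deg 0.8498196869052493 tilt 0.026317004172587113 bar 159 [ 0.5829 -0.1142  0.0614] [ 0.5797 -0.1239  0.0301] [ 0.5866 -0.1103  0.0854]
   board pts 633 ymax [-0.096  -0.0949 -0.0939] 0.1521515151743074
w4 2447 y at bar -0.14853707710254832 yaw deg 0.8927810630567905 tilt -0.08813554997927245 bar 109 [ 0.583  -0.1141  0.064 ] [ 0.5795 -0.1237  0.0307] [ 0.5864 -0.1108  0.0872]
   board pts 1412 ymax [-0.096  -0.0948 -0.0931] 0.15299376638667642
```

```bash
cat >> h.py <<'E'
EYE=np.array([.583,-.134,.058]); DY=-89.15
def foottcp(f,lean=45,yaw=DY):
    H=hookR(lean,yaw); g=np.array(f)-H@np.array([0,.015,-.15]); T=toolR(H); return g-T[:,0]*.159,T,H
E
python3 - <<'E'
from h import *
c,T,H=foottcp(EYE+np.array([-.045,0,0])); print("C",c)
plan(c+H[:,2]*.13,T)
E
```

```text
C [0.5198 0.0842 0.2765]
n 7 row [0.0373 0.0237 0.0038] [ 1.66 -1.52  0.74] total [0.2503 0.1714 0.0614] [ 11.647  -10.6133   5.1604]
    3 tcp [0.514 0.348 0.412] grasp [0.532 0.243 0.294] dir [ 0.11 -0.66 -0.74]
    6 tcp [0.52  0.219 0.379] grasp [0.526 0.109 0.265] dir [ 0.04 -0.7  -0.72]
    7 tcp [0.518 0.176 0.368] grasp [0.52  0.064 0.256] dir [ 0.01 -0.71 -0.71]
```

```bash
python3 -m inch '[0.0373,0.0237,0.0038,1.66,-1.52,0.74,0, 0.0373,0.0237,0.0038,1.66,-1.52,0.74,0, 0.0373,0.0237,0.0038,1.66,-1.52,0.74,0, 0.0373,0.0237,0.0038,1.66,-1.52,0.74,0, 0.0373,0.0237,0.0038,1.66,-1.52,0.74,0, 0.0373,0.0237,0.0038,1.66,-1.52,0.74,0, 0.03,0.02,0.0038,1.66,-1.52,0.74,0, 0,0,0,0,0,0,0]'
python3 - <<'E'
from h import *
c,T,H=foottcp(EYE+np.array([-.045,0,0]))
plan(c+H[:,2]*.13,T); plan(c+H[:,2]*.02,T)
s=wsnap("w5")
p,Rc,o=cur(); t=ctrl.snapshot("top"); t={k:np.array(t[k]) for k in t}; np.savez("top2.npz",**t); overlay(t,hookpts(p,Rc),240,110,400,250,5,"top2h.png")
E
```

```text
clock: 6.2
tool_pos: [0.5153, 0.174, 0.3585]
orientation: [89.0, 44.1, -90.4]
force: [0.4, 0.4, -1.2]
opening: 0.0201
n 1 row [-0.0085  0.0056 -0.003 ] [ 0.17  0.87 -0.86] total [-0.0085  0.0056 -0.003 ] [ 0.1712  0.8697 -0.8552]
    1 tcp [0.518 0.176 0.368] grasp [0.52  0.064 0.256] dir [ 0.01 -0.71 -0.71]
n 3 row [ 0.0338  0.0015 -0.0014] [ 0.06  0.29 -0.29] total [ 0.1015  0.004  -0.0047] [ 0.1712  0.8697 -0.8552]
    3 tcp [0.52  0.098 0.291] grasp [ 0.521 -0.014  0.178] dir [ 0.01 -0.71 -0.71]
g [0.5152 0.0611 0.248 ] (140, 506)
he1 [0.5652 0.0615 0.2475] (142, 369)
he2 [0.4652 0.0607 0.2486] (138, 645)
bend [ 0.5148 -0.0464  0.1435] (408, 544)
foot [ 0.5298 -0.0463  0.1433] (408, 507)
tip [ 0.5488 -0.0462  0.1431] (408, 461)
```

View pics/w5.png

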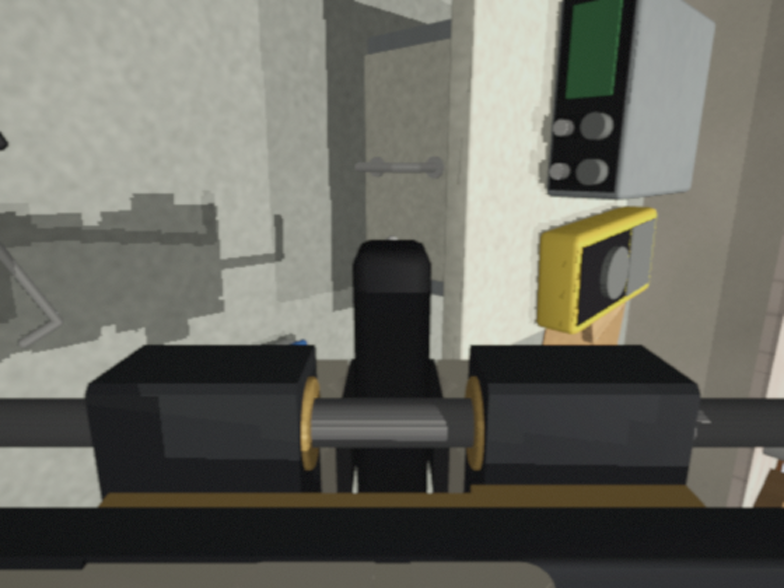

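View pics/top2h.png

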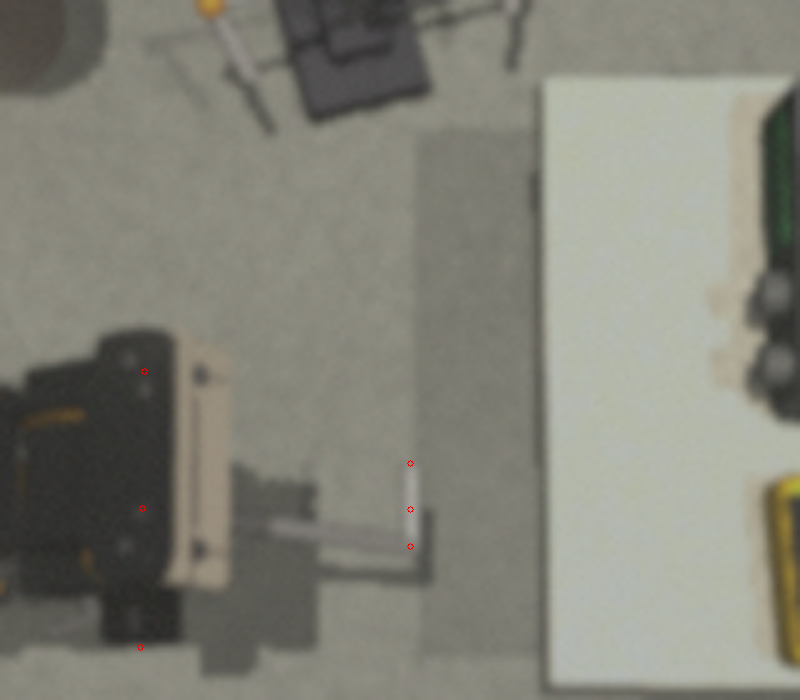

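```bash
python3 - <<'E'
from h import *
s=load("w5");P=cloud(s)
m2=(P[...,0]>.56)&(P[...,0]<.61)&(P[...,2]>.03)&(P[...,2]<.095)&(P[...,1]>-.124)&(P[...,1]<-.10)
b=P[m2];print(len(b),np.median(b,0),b.min(0),b.max(0))
E
python3 -m inch '[0.034,0.0015,-0.0015,0.1,0.3,-0.3,0, 0.034,0.0015,-0.0015,0.1,0.3,-0.3,0, 0.03,0.0015,-0.0015,0.1,0.3,-0.3,0, 0,0,0,0,0,0,0]'
python3 - <<'E'
from h import *
c,T,H=foottcp(EYE+np.array([-.045,0,0]))
plan(c,T);print(cur()[2]["force"])
E
```

```text
286 [ 0.5836 -0.1142  0.0668] [ 0.5803 -0.1239  0.0354] [ 0.5868 -0.1121  0.0869]
clock: 6.8
tool_pos: [0.5227, 0.1063, 0.2915]
orientation: [90.5, 45.3, -88.3]
force: [0.8, -0.8, -0.9]
opening: 0.0194
n 1 row [0.0261 0.0051 0.0035] [ 0.14 -0.61  0.27] total [0.0261 0.0051 0.0035] [ 0.1373 -0.6079  0.2726]
    1 tcp [0.52  0.084 0.276] grasp [ 0.521 -0.028  0.164] dir [ 0.01 -0.71 -0.71]
[ 0.8202 -0.8181 -0.9383]
```

```bash
python3 -m inch '[0.013,0.0026,0.0018,0.1,-0.3,0.1,0, 0.013,0.0026,0.0018,0.1,-0.3,0.1,0, 0,0,0,0,0,0,0]'
python3 - <<'E'
from h import *
c,T,H=foottcp(EYE+np.array([-.045,0,0]))
plan(c,T);print(cur()[2]["force"]); p,Rc,o=cur();print(hookpts(p,Rc))
c,T,H=foottcp(EYE+np.array([-.001,0,0]))
plan(c,T,n=4)
wsnap("w6")
E
```

```text
clock: 7.18
tool_pos: [0.5204, 0.0854, 0.2765]
orientation: [90.2, 45.1, -88.9]
force: [0.0, -0.0, -0.3]
opening: 0.02
n 1 row [0.0008 0.0008 0.0006] [-0.03 -0.16  0.11] total [0.0008 0.0008 0.0006] [-0.0259 -0.1574  0.1099]
    1 tcp [0.52  0.084 0.276] grasp [ 0.521 -0.028  0.164] dir [ 0.01 -0.71 -0.71]
[ 0.0304 -0.042  -0.3077]
{'g': array([ 0.5225, -0.0268,  0.1639]), 'he1': array([ 0.5725, -0.026 ,  0.164 ]), 'he2': array([ 0.4725, -0.0276,  0.1638]), 'bend': array([ 0.5245, -0.1327,  0.0576]), 'foot': array([ 0.5395, -0.1324,  0.0577]), 'tip': array([ 0.5585, -0.1321,  0.0577])}
n 4 row [ 0.0003  0.0003 -0.0108] [-0.01 -0.04  0.03] total [ 0.0014  0.0012 -0.0434] [-0.0259 -0.1574  0.1099]
    3 tcp [0.553 0.085 0.277] grasp [ 0.555 -0.028  0.164] dir [ 0.01 -0.71 -0.71]
    4 tcp [0.564 0.084 0.276] grasp [ 0.565 -0.028  0.164] dir [ 0.01 -0.71 -0.71]
```

View pics/w6.png

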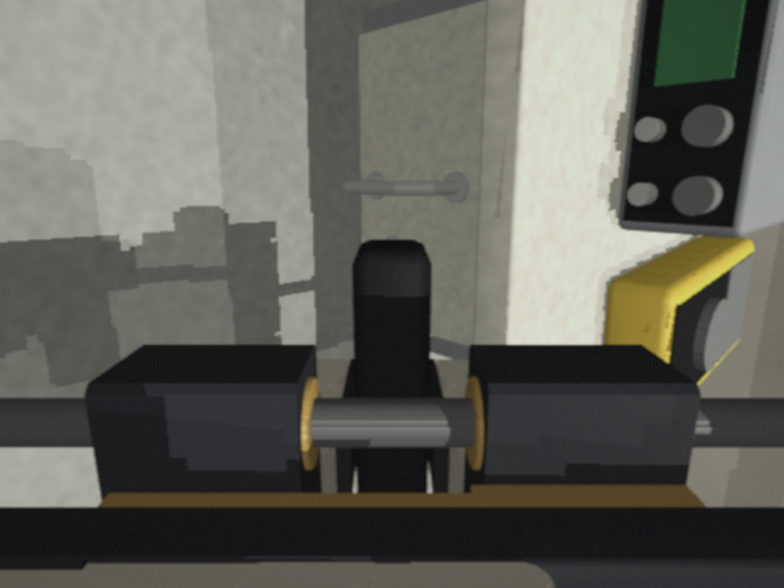

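```bash
python3 -m inch '[0,0,-0.011,0,0,0,0, 0.0003,0.0003,-0.011,0,0,0,0, 0.0003,0.0003,-0.011,0,0,0,0, 0.0003,0.0003,-0.011,0,-0.1,0,0, 0,0,0,0,0,0,0]'
python3 - <<'E'
from h import *
c,T,H=foottcp(EYE+np.array([-.001,0,0]))
plan(c,T);p,Rc,o=cur();print(o["force"],o["moment"],hookpts(p,Rc)['foot'])
wsnap("w7")
print("out .02 in tool:",Rc.T@np.array([-.02*np.cos(np.radians(DY)),-.02*np.sin(np.radians(DY)),0]))
E
```

```text
clock: 7.85
tool_pos: [0.5691, 0.0864, 0.2778]
orientation: [90.3, 45.2, -88.8]
force: [-0.5, -0.1, -1.3]
opening: 0.0197
n 1 row [0.0023 0.0006 0.0054] [-0.08 -0.22  0.2 ] total [0.0023 0.0006 0.0054] [-0.078  -0.2241  0.1981]
    1 tcp [0.564 0.084 0.276] grasp [ 0.565 -0.028  0.164] dir [ 0.01 -0.71 -0.71]
[-0.4632 -0.062  -1.3404] [ 2.7911  0.1101 -0.0165] [ 0.5886 -0.1311  0.0586]
out .02 in tool: [-0.0141 -0.0142 -0.    ]
```

View pics/w7.png

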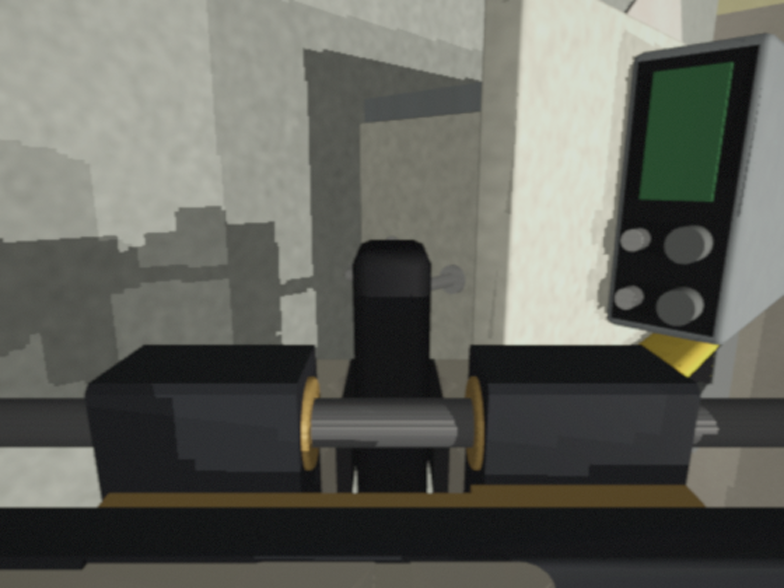

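```bash
python3 -m inch '[0,0,0.005,0,0,0,0, -0.004,-0.004,0,0,-0.2,0.2,0, -0.009,-0.009,0,0,0,0,0, -0.009,-0.009,0,0,0,0,0, -0.009,-0.009,0,0,0,0,0, -0.009,-0.009,0,0,0,0,0, 0,0,0,0,0,0,0]'
python3 - <<'E'
from h import *
p,Rc,o=cur();print(o["force"],o["moment"],hookpts(p,Rc)['foot'],o["orientation"])
wsnap("w8")
E
```

```text
clock: 8.78
tool_pos: [0.5615, 0.1471, 0.2777]
orientation: [90.0, 44.9, -89.2]
force: [0.3, -1.2, -2.1]
opening: 0.0198
[ 0.2744 -1.2134 -2.0713] [2.81   0.0821 0.0521] [ 0.5797 -0.0716  0.0597] [ 89.9875  44.8763 -89.1677]
```

View pics/w8.png

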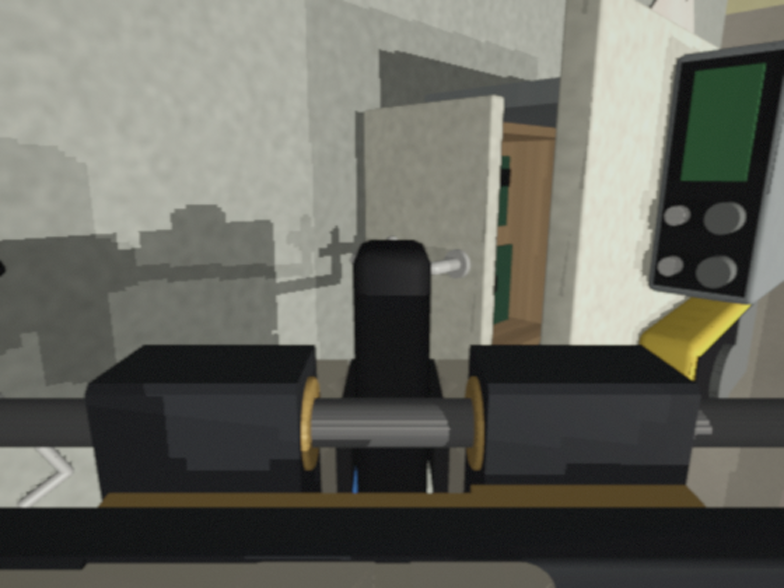

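```bash
python3 -m inch '[-0.0085,-0.0085,0,0,0,0,0, -0.0085,-0.0085,0,0,0,0,0, -0.007,-0.007,0,0,0,0,0, -0.003,-0.003,0,0,0,0,0]'
python3 - <<'E'
from h import *
p,Rc,o=cur();print(o["force"],o["moment"],hookpts(p,Rc)['foot'],o["orientation"])
s=wsnap("w9");P=cloud(s)
m=(P[...,0]>.505)&(P[...,0]<.66)&(P[...,2]>.02)&(P[...,2]<.09)&(P[...,1]<-.02)&(P[...,1]>-.1)
q=P[m];print(np.median(q,0),np.percentile(q[:,1],[5,25,50,75,95]),-.1645)
E
```

```text
clock: 9.32
tool_pos: [0.5603, 0.1855, 0.2774]
orientation: [89.9, 44.8, -89.4]
force: [0.9, -2.2, -2.7]
opening: 0.0195
[ 0.9033 -2.212  -2.6691] [ 2.1277 -0.0668  0.0679] [ 0.5776 -0.0336  0.0598] [ 89.8603  44.7736 -89.3984]
[ 0.6152 -0.057   0.0678] [-0.0584 -0.0575 -0.057  -0.0564 -0.0553] -0.1645
```

```bash
python3 -m inch '[-0.004,-0.004,0,0,0,0,0, -0.004,-0.004,0,0,0,0,0]'; python3 -m inch '[-0.003,-0.003,0,0,0,0,0]';python3 - <<'E'
from h import *
p,Rc,o=cur();print(o["force"],o["moment"],hookpts(p,Rc)['foot'],o["orientation"])
s=wsnap("w10");P=cloud(s)
m=(P[...,0]>.505)&(P[...,0]<.66)&(P[...,2]>.02)&(P[...,2]<.09)&(P[...,1]<-.02)&(P[...,1]>-.1)
q=P[m];print(np.median(q,0),np.percentile(q[:,1],[5,25,50,75,95]),-.1645)
E
```

```text
clock: 9.62
tool_pos: [0.5602, 0.1973, 0.2773]
orientation: [89.9, 44.8, -89.4]
force: [0.1, -1.9, -2.2]
opening: 0.0198
clock: 9.75
tool_pos: [0.5598, 0.201, 0.2768]
orientation: [89.7, 44.7, -89.6]
force: [3.6, -14.9, -10.7]
opening: 0.0197
[  3.5744 -14.869  -10.6549] [ 0.9083 -1.2649  1.1848] [ 0.5765 -0.0184  0.0594] [ 89.7443  44.6996 -89.5568]
[ 0.6144 -0.0429  0.0677] [-0.0444 -0.0435 -0.0429 -0.0424 -0.0414] -0.1645
```

```bash
python3 -m inch '[0.003,0.003,0,0,0,0,0, 0.003,0.003,0,0,0,0,0, 0,0,0,0,0,0,0]'
python3 - <<'E'
from h import *
p,Rc,o=cur();print(o["force"],o["moment"],hookpts(p,Rc)['foot'],o["orientation"])
s=wsnap("w11")
t=ctrl.snapshot("top"); t={k:np.array(t[k]) for k in t}; overlay(t,hookpts(p,Rc),240,110,400,250,5,"top3h.png")
E
```

```text
clock: 10.18
tool_pos: [0.5602, 0.1931, 0.2767]
orientation: [89.8, 44.8, -89.5]
force: [-0.6, -0.1, -1.2]
opening: 0.0201
[-0.6134 -0.1177 -1.249 ] [2.8357 0.0388 0.0283] [ 0.5773 -0.026   0.0589] [ 89.8008  44.7864 -89.4603]
g [0.5613 0.0803 0.1647] (96, 416)
he1 [0.6113 0.0809 0.1645] (98, 292)
he2 [0.5113 0.0797 0.1648] (95, 541)
bend [ 0.5623 -0.0262  0.059 ] (343, 457)
foot [ 0.5773 -0.026   0.0589] (343, 423)
tip [ 0.5963 -0.0258  0.0589] (343, 381)
```

View pics/w11.png

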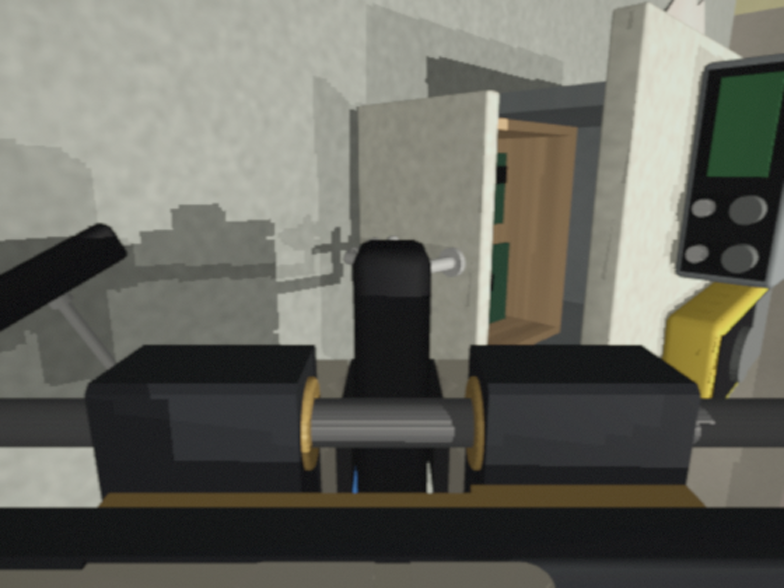

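View pics/top3h.png

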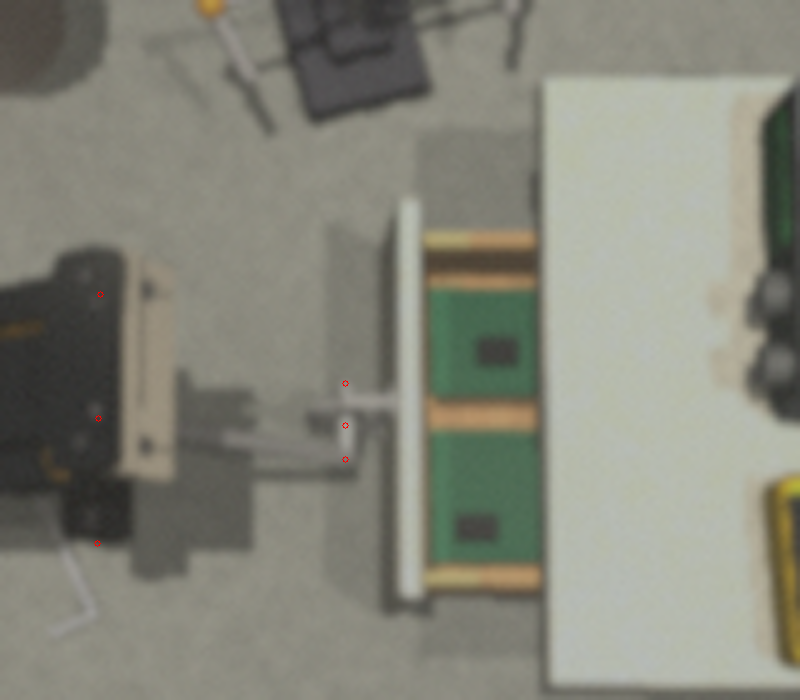

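```bash
python3 -m inch '[0.0007,0.0007,0.011,0,0,0,0, 0.0005,0.0005,0.011,0,0,0,0, 0,0,0.011,0,0,0,0, 0,0,0.011,0,0,0,0, 0,0,0,0,0,0,0]'
python3 - <<'E'
from h import *
p,Rc,o=cur();print(o["force"],o["moment"],hookpts(p,Rc)['foot'],o["orientation"])
s=wsnap("w12")
t=ctrl.snapshot("top"); t={k:np.array(t[k]) for k in t}; overlay(t,hookpts(p,Rc),240,110,400,250,5,"top4h.png")
d=np.load("park.npz");
print("up lift"); plan(p+np.array([0,0,.12]),Rc)
print("to above rack"); plan(d["p"]+np.array([0,0,.19]),d["R"],start=(p+np.array([0,0,.12]),Rc))
E
```

```text
clock: 10.9
tool_pos: [0.5126, 0.1912, 0.2772]
orientation: [89.8, 44.8, -89.4]
force: [-0.1, 0.7, -2.2]
opening: 0.0197
[-0.0764  0.6991 -2.2268] [ 2.8194 -0.0528  0.0352] [ 0.5299 -0.0278  0.0593] [ 89.8432  44.8213 -89.3761]
g [0.5138 0.0784 0.1651] (98, 534)
he1 [0.5638 0.079  0.165 ] (99, 409)
he2 [0.4638 0.0778 0.1652] (96, 661)
bend [ 0.5149 -0.028   0.0594] (346, 563)
foot [ 0.5299 -0.0278  0.0593] (346, 529)
tip [ 0.5489 -0.0276  0.0593] (346, 487)
up lift
n 3 row [-0.0282  0.0284  0.0003] [-0.01 -0.    0.  ] total [-0.0845  0.0852  0.0009] [-0.0217 -0.0061  0.0106]
    3 tcp [0.513 0.191 0.397] grasp [0.514 0.078 0.285] dir [ 0.01 -0.71 -0.7 ]
to above rack
n 6 row [-0.0391 -0.0279 -0.0031] [-1.92  1.81 -0.85] total [-0.2402 -0.1583  0.0137] [-11.4909  10.8828  -5.0773]
    3 tcp [0.514 0.333 0.423] grasp [0.529 0.227 0.306] dir [ 0.1  -0.67 -0.74]
    6 tcp [0.495 0.473 0.454] grasp [0.525 0.375 0.333] dir [ 0.18 -0.62 -0.77]
```

View pics/top4h.png

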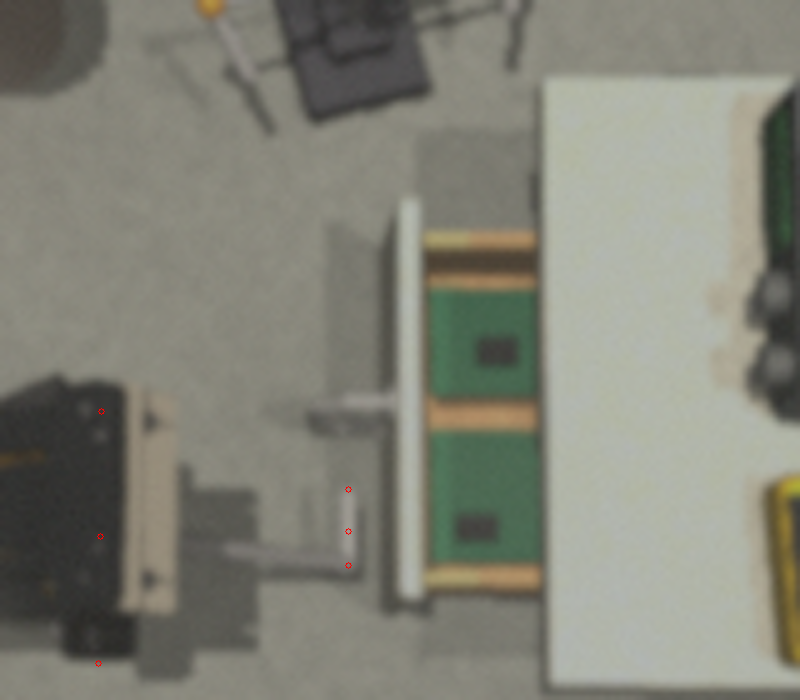

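```bash
python3 -m inch '[-0.0282,0.0284,0,0,0,0,0, -0.0282,0.0284,0,0,0,0,0, -0.0282,0.0284,0,0,0,0,0, -0.0391,-0.0279,-0.0031,-1.92,1.81,-0.85,0, -0.0391,-0.0279,-0.0031,-1.92,1.81,-0.85,0, -0.0391,-0.0279,-0.0031,-1.92,1.81,-0.85,0, -0.0391,-0.0279,-0.0031,-1.92,1.81,-0.85,0, -0.0391,-0.0279,-0.0031,-1.92,1.81,-0.85,0, -0.0391,-0.0279,-0.0031,-1.92,1.81,-0.85,0, 0,0,0,0,0,0,0]'
python3 - <<'E'
from h import *
d=np.load("park.npz");plan(d["p"]+np.array([0,0,.17]),d["R"],n=1)
E
```

```text
clock: 12.25
tool_pos: [0.4983, 0.4807, 0.4586]
orientation: [90.0, 50.1, -73.2]
force: [-0.4, -0.9, -2.5]
opening: 0.0202
n 1 row [ 0.0229 -0.0106  0.0051] [ 0.22 -0.04  0.18] total [ 0.0229 -0.0106  0.0051] [ 0.2219 -0.0404  0.1766]
    1 tcp [0.495 0.473 0.434] grasp [0.525 0.375 0.313] dir [ 0.18 -0.62 -0.77]
```

```bash
python3 -m inch '[0.0115,-0.0053,0.0025,0.1,0,0.1,0, 0.0115,-0.0053,0.0025,0.1,0,0.1,0, 0,0,0,0,0,0,0]'
python3 - <<'E'
from h import *
d=np.load("park.npz");plan(d["p"]+np.array([0,0,.17]),d["R"],n=1); plan(d["p"]+np.array([0,0,.05]),d["R"],n=5)
p,Rc,o=cur()
t=ctrl.snapshot("side"); t={k:np.array(t[k]) for k in t}; overlay(t,hookpts(p,Rc),180,50,280,150,6,"side5h.png")
t=ctrl.snapshot("top"); t={k:np.array(t[k]) for k in t}; overlay(t,hookpts(p,Rc),20,150,180,260,5,"top5h.png")
E
```

```text
clock: 12.62
tool_pos: [0.4957, 0.4704, 0.4305]
orientation: [89.9, 49.8, -73.6]
force: [-0.1, 0.5, -1.0]
opening: 0.0198
n 1 row [-0.0045  0.0005 -0.0003] [ 0.    0.2  -0.17] total [-0.0045  0.0005 -0.0003] [ 0.0025  0.1971 -0.1671]
    1 tcp [0.495 0.473 0.434] grasp [0.525 0.375 0.313] dir [ 0.18 -0.62 -0.77]
n 5 row [ 0.0174 -0.0154 -0.0001] [ 0.    0.04 -0.03] total [ 0.0871 -0.077  -0.0004] [ 0.0025  0.1971 -0.1671]
    3 tcp [0.495 0.472 0.361] grasp [0.525 0.374 0.239] dir [ 0.18 -0.62 -0.76]
    5 tcp [0.495 0.473 0.314] grasp [0.525 0.375 0.193] dir [ 0.18 -0.62 -0.77]
g [0.5247 0.3719 0.3091] (214, 167)
he1 [0.5726 0.386  0.3091] (310, 129)
he2 [0.4767 0.3578 0.3091] (115, 207)
bend [0.552  0.2789 0.1946] (354, 489)
foot [0.5664 0.2832 0.1946] (382, 476)
tip [0.5846 0.2886 0.1946] (417, 460)
g [0.5247 0.3719 0.3091] (310, 236)
he1 [0.5726 0.386  0.3091] (278, 94)
he2 [0.4767 0.3578 0.3091] (342, 380)
bend [0.552  0.2789 0.1946] (676, 216)
foot [0.5664 0.2832 0.1946] (667, 179)
tip [0.5846 0.2886 0.1946] (656, 132)
```

View pics/side5h.png

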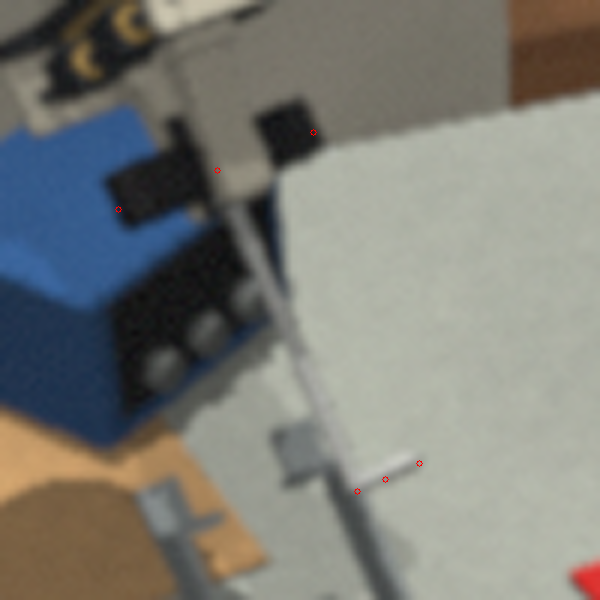

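View pics/top5h.png

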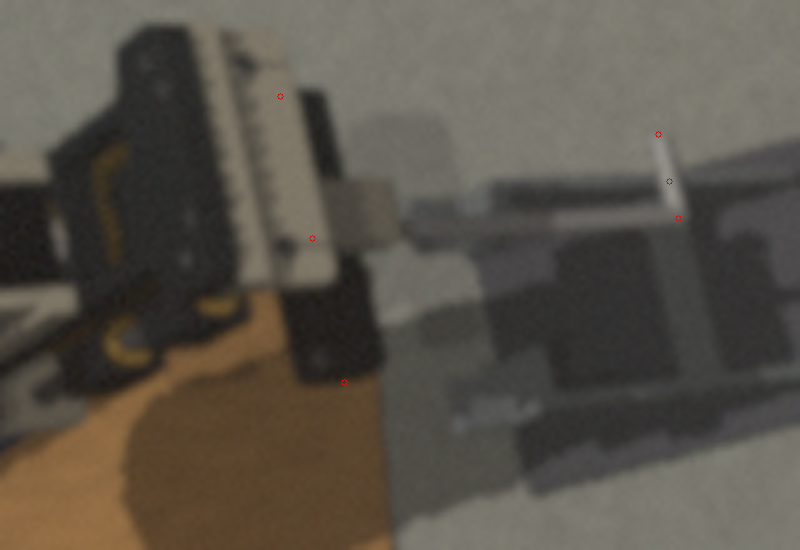

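```bash
python3 -m inch '[0.0174,-0.0154,0,0,0,0,0, 0.0174,-0.0154,0,0,0,0,0, 0.0174,-0.0154,0,0,0,0,0, 0.0174,-0.0154,0,0,0,0,0, 0.01,-0.009,0,0,0,0,0, 0,0,0,0,0,0,0]'
python3 - <<'E'
from h import *
d=np.load("park.npz");plan(d["p"]+np.array([0,0,.045]),d["R"],n=1)
p,Rc,o=cur();print(p-d["p"],o["force"])
E
```

```text
clock: 13.48
tool_pos: [0.4973, 0.4727, 0.3271]
orientation: [90.6, 50.1, -73.2]
force: [0.3, 0.4, -0.7]
opening: 0.0197
n 1 row [ 0.0132 -0.0121  0.002 ] [-0.35 -0.09  0.15] total [ 0.0132 -0.0121  0.002 ] [-0.3513 -0.0924  0.1502]
    1 tcp [0.495 0.473 0.309] grasp [0.525 0.375 0.188] dir [ 0.18 -0.62 -0.77]
[ 0.002  -0.0002  0.0629] [ 0.3456  0.3845 -0.6844]
```

```bash
python3 -m inch '[0.009,-0.0083,0.001,-0.2,0,0.1,0, 0.009,-0.0083,0.001,-0.15,0,0,0, 0.009,-0.0083,0,0,0,0,0, 0,0,0,0,0,0,0]'
python3 - <<'E'
from h import *
d=np.load("park.npz");plan(d["p"]+np.array([0,0,.0]),d["R"],n=3)
p,Rc,o=cur();print(p-d["p"],o["force"])
t=ctrl.snapshot("side"); t={k:np.array(t[k]) for k in t}; overlay(t,hookpts(p,Rc),180,80,280,200,5,"side6h.png")
E
```

```text
clock: 13.98
tool_pos: [0.4952, 0.4743, 0.2898]
orientation: [90.5, 50.1, -73.0]
force: [0.4, 0.5, -1.5]
opening: 0.0201
n 3 row [ 0.0068 -0.0051  0.0001] [-0.01 -0.06  0.05] total [ 0.0205 -0.0154  0.0004] [-0.043  -0.1935  0.1394]
    3 tcp [0.495 0.473 0.264] grasp [0.525 0.375 0.143] dir [ 0.18 -0.62 -0.77]
[-0.0001  0.0014  0.0256] [ 0.4454  0.4549 -1.5208]
g [0.525  0.3767 0.1679] (200, 204)
he1 [0.5729 0.391  0.1681] (273, 171)
he2 [0.4771 0.3624 0.1676] (124, 238)
bend [0.5532 0.2846 0.0529] (308, 445)
foot [0.5675 0.2889 0.0529] (329, 435)
tip [0.5858 0.2943 0.053 ] (356, 421)
```

View pics/side6h.png

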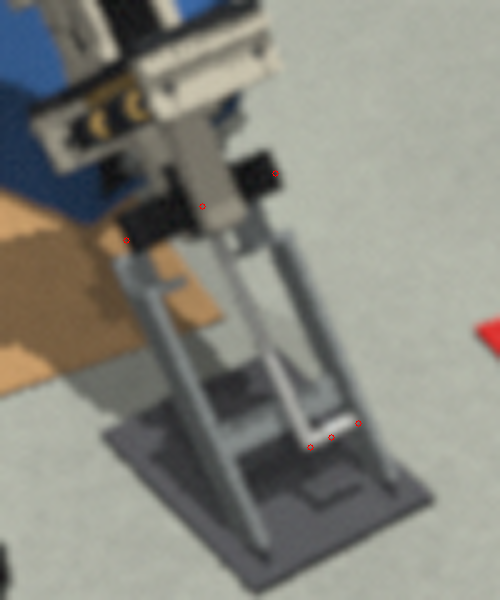

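```bash
python3 -m inch '[0.007,-0.005,0,0,0,0,0, 0.007,-0.0053,0,0,0,0,0, 0,0,0,0,0,0,0]'
python3 - <<'E'
from h import *
d=np.load("park.npz");plan(d["p"]+np.array([0,0,.0]),d["R"],n=1)
p,Rc,o=cur();print(p-d["p"],o["force"])
E
```

```text
clock: 14.4
tool_pos: [0.4959, 0.4735, 0.2725]
orientation: [90.6, 50.1, -72.9]
force: [-0.9, 0.5, -1.8]
opening: 0.0198
n 1 row [ 0.0066 -0.005   0.0008] [-0.09 -0.27  0.2 ] total [ 0.0066 -0.005   0.0008] [-0.0868 -0.2664  0.204 ]
    1 tcp [0.495 0.473 0.264] grasp [0.525 0.375 0.143] dir [ 0.18 -0.62 -0.77]
[0.0006 0.0006 0.0083] [-0.8903  0.5487 -1.7635]
```

```bash
python3 -m inch '[0.006,-0.005,0.0008,-0.1,-0.2,0.2,0, 0,0,0,0,0,0,0]'
python3 - <<'E'
from h import *
d=np.load("park.npz");plan(d["p"]+np.array([0,0,.0]),d["R"],n=1)
p,Rc,o=cur();print(p-d["p"],o["force"])
E
```

```text
clock: 14.65
tool_pos: [0.4952, 0.4733, 0.2646]
orientation: [90.3, 49.9, -73.2]
force: [0.1, -1.0, -0.7]
opening: 0.0196
n 1 row [0.0005 0.     0.    ] [ 0.01 -0.07 -0.02] total [0.0005 0.     0.    ] [ 0.0053 -0.0677 -0.0183]
    1 tcp [0.495 0.473 0.264] grasp [0.525 0.375 0.143] dir [ 0.18 -0.62 -0.77]
[-0.0001  0.0003  0.0003] [ 0.1046 -0.9935 -0.6761]
```

```bash
python3 -m inch '[0,0,0,0,0,0,0.03, 0,0,0,0,0,0,0.05, 0,0,0,0,0,0,0.0876, 0,0,0,0,0,0,0.0876, 0,0,0,0,0,0,0.0876, 0,0,0,0,0,0,0.0876, 0,0,0,0,0,0,0.0876, 0,0,0,0,0,0,0.0876, 0,0,0,0,0,0,0.0876]'
python3 - <<'E'
from h import *
wsnap("w13")
E
```

```text
clock: 15.78
tool_pos: [0.4953, 0.4736, 0.2655]
orientation: [90.4, 50.0, -73.1]
force: [-0.7, -0.4, -0.3]
opening: 0.0877
```

View pics/w13.png

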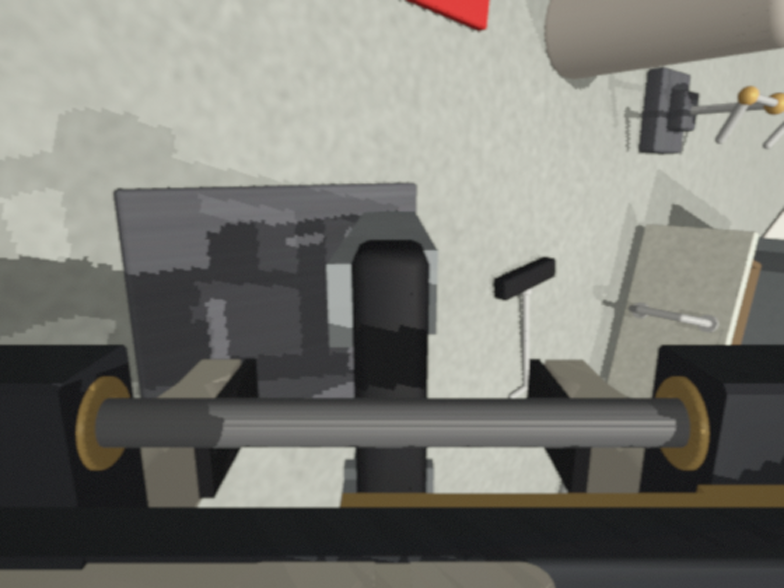

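Hook sits in the seats between the two finger pads, handle cols 355–428, drawer open at right (600–760, 225–350). Backing straight out along the tool axis.

```bash
python3 -m inch '[-0.015,0,0,0,0,0,0.0876, -0.03,0,0,0,0,0,0.0876, -0.03,0,0,0,0,0,0.0876, -0.03,0,0,0,0,0,0.0876, -0.03,0,0,0,0,0,0.0876, 0,0,0,0,0,0,0.0876, 0,0,0,0,0,0,0.0876]'
python3 - <<'E'
from h import *
s=wsnap("w14")
H=hookR(40,-73.5);g0=np.array([.5236,.3758,.1415])
P=cloud(s);C=s["color"].astype(int);l=(P-g0)@H
m=(C.max(2)<45)&(abs(l[...,0])<.03)&(abs(l[...,1])<.06)&(abs(l[...,2]-.013)<.006)
print(m.sum(),np.percentile(l[m],[2,50,98],axis=0))
m=(P[...,0]>.505)&(P[...,0]<.66)&(P[...,2]>.03)&(P[...,2]<.085)&(P[...,1]<-.03)&(P[...,1]>-.06)
q=P[m];print(len(q),"front y",np.median(q[:,1]) if len(q) else None)
for n in("top","side"):
    t=ctrl.snapshot(n); np.savez(n+"9.npz",**{k:np.array(t[k]) for k in t}); cv2.imwrite(f"pics/{n}9.png",t["color"][:,:,::-1])
    a=load(n+"0");b=load(n+"9"); d=np.abs(a["color"].astype(int)-b["color"]).max(2)>60; cv2.imwrite(f"pics/{n}diff.png",(d*255).astype(np.uint8))
t=load("side9"); crop(t,190,110,280,200,6,"side9c.png")
E
```

```text
clock: 16.7
tool_pos: [0.4679, 0.5619, 0.3764]
orientation: [90.5, 50.1, -72.9]
force: [0.4, -0.3, -0.5]
opening: 0.0875
1418 [[-0.0088 -0.045   0.0107]
 [-0.0047 -0.0111  0.0129]
 [ 0.0083  0.0496  0.0144]]
2763 front y -0.043038756222252506
```

View pics/side9c.png

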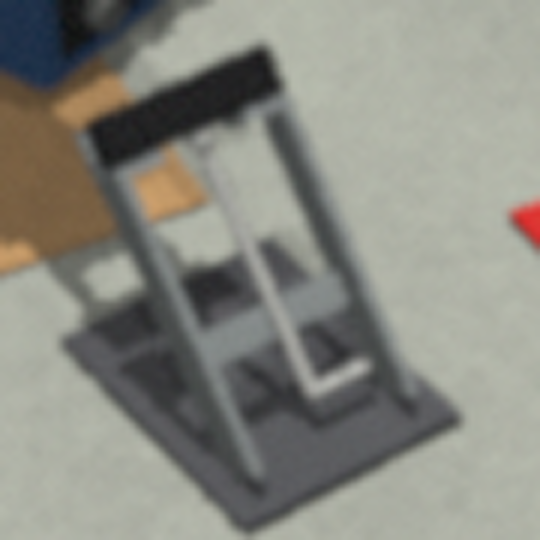

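View pics/top9.png

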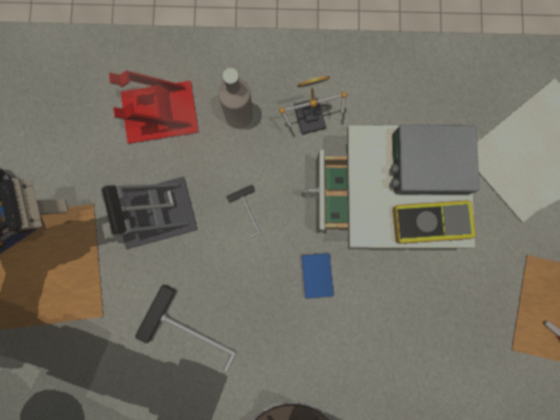

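View pics/sidediff.png

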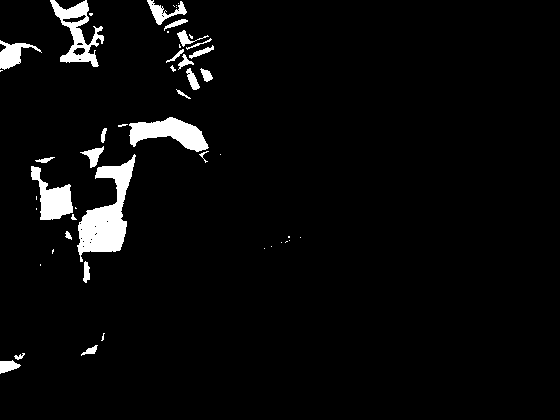

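Run:
```python
from h import *
P=cloud(load("top0"));print("box top z",P[170:260,0:40,2].max());p,Rc,o=cur();print(o["force"],o["qvel"])
print(ctrl.close_job())
```

```text
box top z 1.087085646704146
[-0.2608  0.2403 -0.299 ] [-0.1914  0.1782 -0.2858 -0.0514  0.0638 -0.0436]
the job is handed in; nothing more can be done
None
```

I took the middle-sized hook from the grey rack and caught the drawer's bow handle with it. I drew the drawer out to its stop, put the hook back, and handed the job in at about 17 s of the 61 s allowed. `close_job()` reports no verdict, so the results below rest on my own checks.

**Drawer:** It came to its stop, where the pull force jumped from about 2 N to 15 N. The drawer front moved 106 mm, from y = −0.149 to y = −0.043, having started roughly 13–16 mm out. It was still at −0.043 in the last picture.

**Hook:** The handle and foot lie at the same pixels in the side picture as at the start. The wrist camera puts the handle's centre within about 2 mm of its original place.

**Other things:** The before/after side pictures show no change beyond the robot, its shadows and traces at the drawer. The top picture shows the bystanders and look-alikes in their original places.

**Robot:** The gripper is open and backed off about 145 mm, with the force reading near zero. My last check, the clearance to the blue box near the gripper, failed because it hit pixels with no depth reading. There I relied on the near-zero force alone.

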